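Load the culture jar and lock its sprung cover

ROBOT

A 6-joint arm with a two-finger parallel gripper is mounted at the origin on the work surface. World frame = base frame: x ahead of the robot, y to its left, z up, the work surface at z = 0. Lengths are in m, angles in rad, forces in N, time in s.
With the tool pointing down it reaches from about 0.375 to 0.9 m from the base axis. Payload 3.1 kg.
Tool frame: the origin (TCP) lies on the centre line of the jaws, within the pads' length; the fingertips stand 8 mm ahead of it and the grasp point (between the pads) lies 11 mm behind it; z points along the fingers, y is the line along which they close (so a half turn about z gives the same grasp; the last joint's range is limited). The gripper opens to 87 mm and grips with 3 to 60 N. Pads are 19 mm wide; open, the fingers measure 117 mm over their backs; the gripper's body (75 mm by 190 mm) begins 51 mm behind the grasp point.
Start: joints at [-1.345, 0.527, 1.433, -0, 1.181, -0.178], TCP at [0.246, -0.574, 0.206] pointing down, gripper open.
Joint ranges: [-3.08, 3.08], [-0.75, 2.2], [0.22, 2.44], [-1.43, 4.57], [0, 2.65], [-2.85, 2.85]. Speed limits (rad/s): [2.79, 2.79, 3.14, 3.14, 3.14, 3.14].

INTERFACE

Orientations are given as a unit quaternion [x, y, z, w].
In Python, from rig import robot gives the robot as it stands. The module is installed in compiled form; this text tells all that it offers.
- The arm moves only by the tool send_rows, never from a script. Its argument "increments" is one flat list of numbers, 7 for each row, row after row: the turn, a rotation vector about the world's x, y, z in rad, then the shift along the world's x, y, z in cm, then the opening, from 0 (shut) to 1 (fully open). A call has 1 to 20 rows; each row shifts and turns the commanded pose from where the row before left it; what a row does not reach is not made up. A row lasts 1/12 s, in which the tool goes at most 41.7 mm and 7.16 degrees, less where a joint would pass 70% of its speed; a pose out of reach is approached as far as the arm can. A call is refused whole if a number of a shift passes 4.17 or a number of a turn 0.125, either way. A call with a gripper value outside its range is refused whole. The fingers move at their own pace and stop on an object; "newtons" is the grip in N (left out, the last holds). Time passes only in rows, so rows that do not move let the fingers close. It gives the time, the measured TCP pose, the force, the opening and the grip force at its end, in the units of the state.
- robot.get_obs(): the state, without advancing time (a new reading comes with each control period).
- robot.camera(name): name is "scene" or "top" or "wrist"; returns a dict with "image" (400x640x3 uint8, red, green, blue), "range_z" (400x640 float32, m along the optical axis (not along the pixel's ray), 0 where there is no reading), "fx", "fy", "cx", "cy" (pixels), "dist_coeffs" ([k1, k2, p1, p2, k3] as OpenCV has them; the pictures are not rectified), "R" (3x3) and "t" (3): a world point X has camera coordinates R X + t. Camera axes: x right, y down, z forward; pixel columns grow to the right and rows downward; lengths in m; the calibration is good to about 2 mm. A picture is of the moment at which its call begins.
- robot.hand_in(): hands the job in; it is judged then, once.
The state is a dict: "time": time; "q": joint angles; "joint_velocities": joint speeds; "joint_torque": joint torques, N m; "position": TCP position; "tool_rot": TCP orientation; "ft_force": force on the tool from outside, world axes, zero at the start; "moment": the same for the moment, N m; "grip_width": finger opening in m; "grip_force": force on a finger pad.
Only numpy, scipy, OpenCV 4.12 (cv2) and the standard library are available. Lean on these libraries where they do the work, as an engineer would, in place of code of your own. Each camera call takes 0.05 s, during which the arm holds its last target. There are 200 camera calls.

TASK

Open the culture jar on the bench: push its sprung clear cover down, twist it anticlockwise (seen from above) free of the two yellow hooks, and stand it on the green mat. Then set every blue-lidded glass pot upright on the floor of the jar, leaving the orange-lidded pot and everything else on the bench where it is, and at last put the cover back on, push it down and twist it clockwise until its lugs are caught in the hooks again. The pots are thin glass: never grip one with more than 20 N.

Things in the scene. Friction and masses are not known exactly. Their poses are not given: they have to be found in the camera images.
- base_floor (a point): Fixed base of the culture jar: grey disc, 244 mm diameter, 14 mm high. This point: centre of its top face, the jar's floor, 14 mm above the bench; z up, x towards one yellow hook (the other at -x). Pots stand on the floor inside the steel ring: room for four, evenly spaced, centres about 45 mm from the middle (at most 55)
- ring_top (a point): Flat steel ring around the jar's floor, inner diameter 164 mm, outer 202 mm. This point: centre of its top, 12 mm above the floor when up. Springs hold it up: 7 N to start it down, 12 N at the end of its travel, 10 mm lower (the cover's 3 N weight helps). It turns freely about z, so a cover standing on it turns easily even when pushed down
- hook1 (a point): Yellow hook at the base's +x side; hook2 is the same at -x. This point: middle of its roof's underside, 20.5 mm above the floor, 107 mm from the base's axis; x outward, z up. Hook 52 mm wide, radii 97 to 120 mm, top 27 mm above the floor. Under the roof: a stop at its clockwise end (seen from above) and, 31 mm from it, a catch tooth 6.5 mm deep at its anticlockwise end
- hook2 (a point): Yellow hook at -x. A lug is caught between stop and tooth with 2.5 mm play each side, ring up. To pass the tooth hold the cover 5 mm or more below its rest height on the ring (7 to 9 mm is good), then turn: anticlockwise frees it, clockwise catches it. From 0.45 rad anticlockwise of caught the cover lifts off; put it on with its x axis 0.5 to 2.5 rad (0.8 is good) anticlockwise of the base's
- cover_rim (a point): Cover: clear plastic bell, open below, 180 mm outer and 172 mm inner diameter, 68 mm high inside, flat top 73 mm above this point; blue rim; 330 g. This point: centre of its lower edge, which rests on the ring (12 mm above the floor) or the mat; z up. Two blue lugs at its +x and -x, 26 mm wide, 7 mm high, reach 107 mm radius. It starts caught: x along the base's x (either way round is alike)
- cover_bar (a point): Centre of the blue grip bar on the cover's flat top, 90 mm above cover_rim: 90 mm long along the cover's x axis (in line with the lugs), 18 mm thick along y, 34 mm high (from 17 mm below this point, at the flat top, to 17 mm above)
- mat_top (a point): Green square mat, 230 x 230 x 4 mm, fixed on the bench. This point: centre of its top face; where the cover is to stand while the jar is open
- pot1_mid (a point): thin glass specimen pot; may be absent. Amber body 54 mm diameter, 38 mm high; on it a blue lid, 36 mm diameter, 26 mm high: grip it across the lid. 64 mm high in all, about 110 g. This point: its centre, on the axis, 32 mm above its underside; z = its axis, up as it stands on the bench at the start
- pot2_mid (a point): thin glass specimen pot; may be absent. Amber body 54 mm diameter, 38 mm high; on it a blue lid, 36 mm diameter, 26 mm high: grip it across the lid. 64 mm high in all, about 110 g. This point: its centre, on the axis, 32 mm above its underside; z = its axis, up as it stands on the bench at the start
- pot3_mid (a point): thin glass specimen pot; may be absent. Amber body 54 mm diameter, 38 mm high; on it a blue lid, 36 mm diameter, 26 mm high: grip it across the lid. 64 mm high in all, about 110 g. This point: its centre, on the axis, 32 mm above its underside; z = its axis, up as it stands on the bench at the start
- pot4_mid (a point): thin glass specimen pot; may be absent. Amber body 54 mm diameter, 38 mm high; on it a blue lid, 36 mm diameter, 26 mm high: grip it across the lid. 64 mm high in all, about 110 g. This point: its centre, on the axis, 32 mm above its underside; z = its axis, up as it stands on the bench at the start
- pot_keep_mid (a point): glass specimen pot of the same shape and size but with an orange lid: to be left alone. This point: its centre, 32 mm above its underside
- tips_pink: bystander: pipette-tip box, 87 x 122 x 62 mm, pink lid; origin centre of underside
- tips_yellow: bystander: pipette-tip box, 87 x 122 x 62 mm, yellow lid; origin centre of underside
- beaker: bystander: glass beaker, 72 mm diameter, 90 mm high; origin centre of underside
- timer: bystander: white bench timer, 60 x 75 x 22 mm; origin centre of underside
- marker: bystander: marker pen, 130 mm long, 16 mm thick; origin under its middle
- gloves: bystander: blue glove box, 120 x 230 x 70 mm; origin centre of underside

How it is judged:
By the outcome, as a careful person would: the job done as asked, in the order asked, and still so for the second after the job is handed in, with the robot touching nothing.
Of pot1, pot2, pot3, pot4 only 2 to 4 are there at a start; the rules pass over those that are not, and their reading is None.
At some moment in a run one of pot1, pot2, pot3, pot4 may be knocked a few centimetres aside while the robot is not near it.
Once in a run the grip may slacken for a moment while it holds something.
It also fails if it takes over 210 s, if anything falls off the work surface, if the arm or the gripper's body presses on something with over 40 N, if the wrist force passes 120 N, or if a joint passes its speed limit or range.

## Working session

There is one attempt and no reset: what is moved stays moved. The work goes in short steps, Python scripts to look and compute and a tool call to move; the robot and the scene stay as the last step left them, time stands still between calls to the robot, and variables do not carry over. Pictures are saved under pics/ and viewed, at most 14 in all, crops included, and the job is handed in when it is done.

Besides the shell and the picture viewer there is one more tool, called by a JSON object that holds its "api" and its "payload", one argument or row to a line. send_rows: Moves the arm, as the interface text tells. Its arguments: {"type":"object","properties":{"increments":{"type":"array"},"newtons":{"type":"number"}},"required":["increments"]}

```bash
mkdir -p pics; python3 - <<'E'
from rig import robot
import cv2,numpy as np
o=robot.get_obs();print({k:np.round(v,3) for k,v in o.items()})
for n in["scene","top"]:
    c=robot.camera(n);cv2.imwrite(f"pics/{n}0.png",c["image"][:,:,::-1]);np.savez(f"{n}0.npz",**c)
    print(n,c["fx"],c["dist_coeffs"],np.round(-c["R"].T@c["t"],3),np.round(c["R"],2).tolist())
E
```

```text
{'time': np.float64(0.0), 'q': array([-1.345,  0.528,  1.434, -0.   ,  1.181, -0.179]), 'joint_velocities': array([ 0.001, -0.   ,  0.001,  0.   ,  0.   , -0.   ]), 'joint_torque': array([  0.   , -44.004, -17.659,   0.064,   0.058,  -0.   ]), 'position': array([ 0.246, -0.574,  0.205]), 'tool_rot': array([ 0.98 ,  0.201, -0.   , -0.001]), 'ft_force': array([0.137, 0.507, 0.187]), 'moment': array([ 0.022,  0.016, -0.01 ]), 'grip_force': np.float64(0.0), 'grip_width': np.float64(0.087)}
scene 481.08972703044077 [-0.08716555  0.          0.          0.          0.        ] [ 1.518 -0.493  1.058] [[0.47, 0.88, -0.01], [0.59, -0.33, -0.74], [-0.65, 0.34, -0.68]]
top 485.209288876738 [-0.14471662  0.          0.          0.          0.        ] [ 0.455 -0.007  1.913] [[-0.02, -1.0, -0.01], [-1.0, 0.02, -0.08], [0.08, 0.01, -1.0]]
```

View pics/scene0.png

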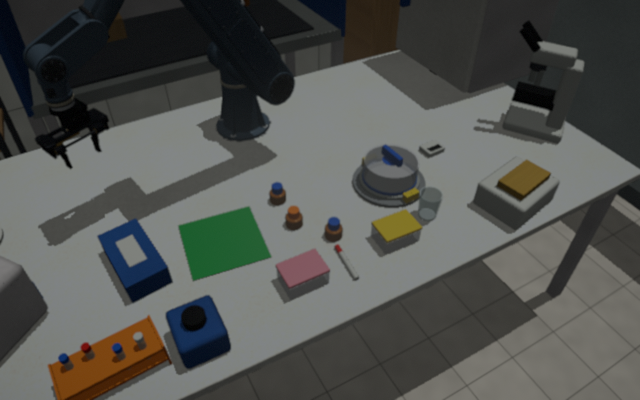

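View pics/top0.png

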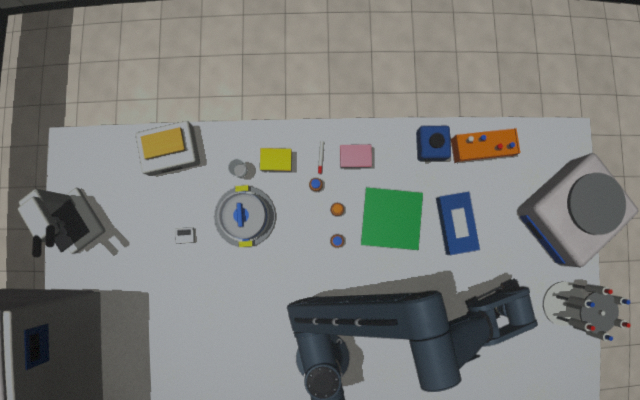

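The scene view shows the jar at about (390,175) and the mat at (224,240). Blue lids are at (277,187) and (334,225), and the orange lid is at (294,212). In the top view the jar is at (241,216), its hooks at (242,188) and (246,243), the mat at (392,218), the blue lids at (316,185) and (337,241), and the orange lid at (337,209). So there are two blue pots.

```bash
cat > h.py <<'E'
import cv2,numpy as np
def cast(c,uv,z):
    K=np.array([[c["fx"],0,c["cx"]],[0,c["fy"],c["cy"]],[0,0,1]])
    p=cv2.undistortPoints(np.array(uv,float).reshape(-1,1,2),K,np.array(c["dist_coeffs"],float))[:,0]
    R=np.array(c["R"]);C=-R.T@np.array(c["t"]);d=np.c_[p,np.ones(len(p))]@R
    return C+d*((z-C[2])/d[:,2])[:,None]
LIM={"blue":((105,110,50),(128,255,255)),"orange":((5,150,90),(18,255,255)),"yellow":((22,150,90),(33,255,255)),"green":((45,120,50),(80,255,255))}
def mask(c,col):
    h=cv2.cvtColor(np.ascontiguousarray(c["image"]),cv2.COLOR_RGB2HSV)
    return cv2.inRange(h,*LIM[col])
def blobs(c,col,amin=20):
    cs,_=cv2.findContours(mask(c,col),cv2.RETR_EXTERNAL,cv2.CHAIN_APPROX_NONE)
    r=[]
    for k in cs:
        if cv2.contourArea(k)>=amin:
            r.append((cv2.contourArea(k),cv2.minAreaRect(k),k))
    return r
def show(c,col,z,amin=20):
    for a,b,k in blobs(c,col,amin):
        P=cast(c,[b[0]],z)[0]; q=cast(c,cv2.boxPoints(b),z)
        e=q[1]-q[0];f=q[2]-q[1]; L=e if np.linalg.norm(e)>np.linalg.norm(f) else f
        print(col,int(a),"px",np.round(b[0],1),"xy",np.round(P[:2],4),"size",np.round([np.linalg.norm(e),np.linalg.norm(f)],3),"ang",round(float(np.arctan2(L[1],L[0])),3))
E
python3 - <<'E'
from h import *
for n in["top","scene"]:
    c=dict(np.load(n+"0.npz"));print(n)
    for col,z in[("blue",.064),("orange",.064),("yellow",.041),("green",.004)]:show(c,col,z)
    if 1:
        print("bar");show(c,"blue",.133)
E
```

```text
top
blue 45 px [337.  240.5] xy [ 0.4549 -0.0649] size [0.03  0.027] ang -1.589
blue 234 px [543.2 239.9] xy [ 0.4383 -0.8747] size [0.028 0.249] ang -2.47
blue 189 px [239.3 214.3] xy [0.5611 0.3074] size [0.061 0.078] ang -2.44
blue 1744 px [457.9 223. ] xy [ 0.5122 -0.5322] size [0.128 0.227] ang -2.996
blue 44 px [315.3 183.2] xy [0.6753 0.0141] size [0.027 0.03 ] ang -2.377
blue 878 px [434.  141.5] xy [ 0.8313 -0.4513] size [0.119 0.123] ang 3.092
orange 85 px [337. 209.] xy [ 0.5748 -0.0673] size [0.038 0.038] ang 3.121
orange 1492 px [487.4 144.4] xy [ 0.8182 -0.6651] size [0.254 0.105] ang -1.47
yellow 40 px [245.1 243.6] xy [0.4485 0.2893] size [0.048 0.017] ang -1.474
yellow 42 px [241.5 188. ] xy [0.6648 0.3023] size [0.043 0.016] ang -1.59
yellow 593 px [275.  159.5] xy [0.7745 0.1702] size [0.118 0.083] ang -1.592
yellow 800 px [162.4 142.8] xy [0.853  0.6219] size [0.164 0.09 ] ang -1.378
green 3120 px [391.7 218.3] xy [ 0.5383 -0.2847] size [0.225 0.228] ang -1.679
bar
blue 45 px [337.  240.5] xy [ 0.4549 -0.0628] size [0.029 0.026] ang -1.589
blue 234 px [543.2 239.9
[... 1244 characters left out ...]
4 0.023] ang 1.664
green 4067 px [223.7 241.8] xy [ 0.5477 -0.2828] size [0.248 0.233] ang 1.476
bar
blue 43 px [ 63.  357.5] xy [ 0.8176 -0.7377] size [0.018 0.018] ang 1.11
blue 40 px [116.5 347. ] xy [ 0.8454 -0.6257] size [0.016 0.017] ang 0.392
blue 2101 px [194.8 323.6] xy [ 0.8681 -0.4537] size [0.116 0.122] ang -0.025
blue 2538 px [131.5 251.8] xy [ 0.5853 -0.5319] size [0.124 0.227] ang 0.092
blue 59 px [333.5 221.5] xy [ 0.7391 -0.0218] size [0.024 0.026] ang -0.53
blue 52 px [276.5 186.5] xy [ 0.5354 -0.0959] size [0.027 0.031] ang -0.443
blue 39 px [387.3 161.3] xy [0.5932 0.2546] size [0.024 0.042] ang 0.065
blue 89 px [392.3 152.7] xy [0.5649 0.2937] size [0.024 0.089] ang 0.07
```

{"api": "send_rows", "payload": {
  "increments": [0, 0, -0.015, 1.3, 3.6, 0, 1, 0, 0, -0.015, 1.3, 3.6, 0, 1, 0, 0, -0.015, 1.3, 3.6, 0, 1, 0, 0, -0.015, 1.3, 3.6, 0, 1, 0, 0, -0.015, 1.3, 3.6, 0, 1, 0, 0, -0.015, 1.3, 3.6, 0, 1, 0, 0, -0.015, 1.3, 3.6, 0, 1, 0, 0, -0.015, 1.3, 3.6, 0, 1, 0, 0, -0.015, 1.3, 3.6, 0, 1, 0, 0, -0.015, 1.3, 3.6, 0, 1, 0, 0, -0.015, 1.3, 3.6, 0, 1, 0, 0, -0.015, 1.3, 3.6, 0, 1, 0, 0, -0.015, 1.3, 3.6, 0, 1, 0, 0, -0.015, 1.3, 3.6, 0, 1, 0, 0, -0.015, 1.3, 3.6, 0, 1, 0, 0, -0.015, 1.3, 3.6, 0, 1, 0, 0, -0.015, 1.3, 3.6, 0, 1, 0, 0, -0.015, 1.3, 3.6, 0, 1, 0, 0, -0.015, 1.3, 3.6, 0, 1, 0, 0, -0.015, 1.3, 3.6, 0, 1]
}}

```text
time: 1.77
position: [0.5061, 0.1476, 0.2053]
tool_rot: [0.999, 0.052, -0.0, 0.0]
ft_force: [0.6, -0.6, 0.1]
grip_width: 0.087
grip_force: 0.0
```

{"api": "send_rows", "payload": {
  "increments": [0, 0, -0.015, 1.3, 3.6, 0.5, 1, 0, 0, -0.015, 1.3, 3.6, 0.5, 1, 0, 0, -0.015, 1.3, 3.6, 0.5, 1, 0, 0, 0, 1.2, 3.6, 0, 1, 0, 0, 0, 0, 0, 0, 1, 0, 0, 0, 0, 0, 0, 1]
}}

```text
time: 2.27
position: [0.5568, 0.2913, 0.2197]
tool_rot: [1.0, 0.032, -0.0, 0.0]
ft_force: [-0.4, -0.6, -0.1]
grip_width: 0.0867
grip_force: 0.0
```

```bash
cat >> h.py <<'E'
def st():
    from rig import robot
    from scipy.spatial.transform import Rotation as R
    o=robot.get_obs();m=R.from_quat(o["tool_rot"]).as_matrix()
    print("t",round(float(o["time"]),2),"p",np.round(o["position"],4),"th",round(float(np.arctan2(m[1,0],m[0,0])),3),"tilt",np.round(m[:2,2],4),"F",np.round(o["ft_force"],1),"M",np.round(o["moment"],2),"w",round(float(o["grip_width"]),4),"g",round(float(o["grip_force"]),1),"q",np.round(o["q"],2))
E
python3 - <<'E'
from h import *
from rig import robot
st()
c=robot.camera("wrist");cv2.imwrite("pics/w1.png",c["image"][:,:,::-1]);np.savez("w1.npz",**c)
print(np.round(-c["R"].T@c["t"],3));show(c,"blue",.133,200);show(c,"yellow",.041,50)
E
```

```text
t 2.27 p [0.5568 0.2913 0.2197] th 0.063 tilt [-0.0009 -0.0005] F [-0.4 -0.6 -0.1] M [ 0.   -0.02  0.02] w 0.0867 g 0.0 q [ 0.3   0.52  1.41 -0.    1.22  1.81]
[0.64  0.296 0.398]
blue 3713 px [308.5 187.8] xy [0.5639 0.2995] size [0.085 0.05 ] ang -0.393
blue 1792 px [611.   67.5] xy [0.6692 0.0825] size [0.039 0.028] ang -1.524
yellow 1176 px [311.5  64. ] xy [0.6663 0.3044] size [0.051 0.022] ang -1.508
```

View pics/w1.png

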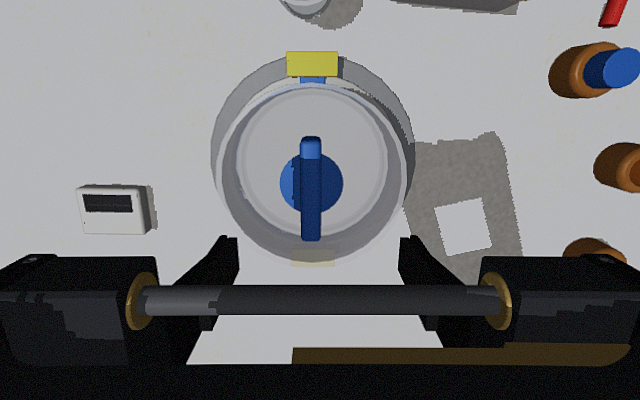

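The wrist view shows the bar top running from about (310,158) to (311,240), the front hook at (312,64), and the cover round and centred near (312,172).

```bash
python3 - <<'E'
from h import *
c=dict(np.load("w1.npz"))
print(cast(c,[[311,158],[311,240],[301,200],[321,200]],.133))
print(cast(c,[[312,76]],.041))
for v in(150,170,200,230):
    print(v,[round(float(x),3) for x in c["range_z"][v,296:326:3]])
E
```

```text
[[0.58905451 0.29877788 0.133     ]
 [0.5165213  0.29474913 0.133     ]
 [0.55280635 0.30520731 0.133     ]
 [0.55385105 0.28838323 0.133     ]]
[[0.65510107 0.30331666 0.041     ]]
150 [0.301, 0.301, 0.267, 0.267, 0.267, 0.267, 0.268, 0.266, 0.27, 0.301]
170 [0.305, 0.305, 0.272, 0.271, 0.271, 0.271, 0.271, 0.272, 0.274, 0.306]
200 [0.315, 0.314, 0.28, 0.281, 0.279, 0.28, 0.279, 0.28, 0.283, 0.314]
230 [0.326, 0.324, 0.289, 0.288, 0.287, 0.288, 0.288, 0.289, 0.291, 0.324]
```

{"api": "send_rows", "payload": {
  "increments": [0, 0, 0, 0.3, 0.6, -2, 1, 0, 0, 0, 0, 0, -2, 1, 0, 0, 0, 0, 0, -2, 1, 0, 0, 0, 0, 0, -2, 1, 0, 0, 0, 0, 0, -1.5, 1, 0, 0, 0, 0, 0, -0.8, 1, 0, 0, 0, 0, 0, -0.5, 1, 0, 0, 0, 0, 0, 0, 0, 0, 0, 0, 0, 0, 0, 0, 0, 0, 0, 0, 0, 0, 0, 0, 0, 0, 0, 0, 0, 0, 0, 0, 0, 0, 0, 0, 0, 0, 0, 0, 0, 0, 0, 0, 0, 0, 0, 0, 0, 0, 0],
  "newtons": 50
}}

```text
time: 3.48
position: [0.5603, 0.2957, 0.1129]
tool_rot: [1.0, 0.03, 0.0, -0.0]
ft_force: [-0.1, 0.2, -0.3]
grip_width: 0.048
grip_force: 0.0
```

```bash
python3 -c "
from h import *;st()"
```

```text
t 3.48 p [0.5603 0.2957 0.1129] th 0.06 tilt [0.0006 0.0002] F [-0.1  0.2 -0.3] M [-0.   -0.01  0.07] w 0.048 g 0.0 q [ 0.31  0.65  1.49 -0.    1.    1.82]
```

{"api": "send_rows", "payload": {
  "increments": [0, 0, 0, 0, 0, 0, 0, 0, 0, 0, 0, 0, 0, 0, 0, 0, 0, 0, 0, 0, 0, 0, 0, 0, 0, 0, 0, 0, 0, 0, 0, 0, 0, 0, 0, 0, 0, 0, 0, 0, 0, 0, 0, 0, 0, 0, 0, 0, 0, 0, 0, 0, 0, 0, 0, 0, 0, 0, 0, 0, 0, 0, 0, 0, 0, 0, 0, 0, 0, 0]
}}

```text
time: 4.32
position: [0.5602, 0.2955, 0.1126]
tool_rot: [1.0, 0.03, 0.0, 0.0]
ft_force: [0.6, 0.3, 0.5]
grip_width: 0.0164
grip_force: 50.0
```

{"api": "send_rows", "payload": {
  "increments": [0, 0, 0, 0, 0, -0.2, 0, 0, 0, 0, 0, 0, -0.2, 0, 0, 0, 0, 0, 0, -0.2, 0, 0, 0, 0, 0, 0, -0.2, 0, 0, 0, 0, 0, 0, 0, 0, 0, 0, 0, 0, 0, 0, 0]
}}

```text
time: 4.82
position: [0.5607, 0.2957, 0.1052]
tool_rot: [1.0, 0.03, 0.001, -0.0]
ft_force: [-0.8, 0.2, 6.2]
grip_width: 0.0168
grip_force: 50.0
```

```bash
python3 -c "
from h import *;st()"
```

```text
t 4.82 p [0.5607 0.2957 0.1052] th 0.06 tilt [0.0013 0.0003] F [-0.8  0.2  6.2] M [-0.12  0.13  0.03] w 0.0168 g 50.0 q [ 0.31  0.66  1.5  -0.    0.98  1.82]
```

{"api": "send_rows", "payload": {
  "increments": [0, 0, 0, 0, 0, -0.1, 0, 0, 0, 0.04, 0, 0, 0, 0, 0, 0, 0.04, 0, 0, 0, 0, 0, 0, 0.04, 0, 0, 0, 0, 0, 0, 0.04, 0, 0, 0, 0, 0, 0, 0.04, 0, 0, 0, 0, 0, 0, 0.04, 0, 0, 0, 0, 0, 0, 0.04, 0, 0, 0, 0, 0, 0, 0.05, 0, 0, 0, 0, 0, 0, 0.05, 0, 0, 0, 0, 0, 0, 0.05, 0, 0, 0, 0, 0, 0, 0.05, 0, 0, 0, 0, 0, 0, 0.05, 0, 0, 0, 0, 0, 0, 0.05, 0, 0, 0, 0, 0, 0, 0.05, 0, 0, 0, 0, 0, 0, 0.05, 0, 0, 0, 0, 0, 0, 0.05, 0, 0, 0, 0, 0, 0, 0.05, 0, 0, 0, 0, 0, 0, 0, 0, 0, 0, 0]
}}

```text
time: 6.4
position: [0.5614, 0.2967, 0.1047]
tool_rot: [0.913, 0.408, 0.002, -0.001]
ft_force: [-0.1, 1.2, 6.7]
grip_width: 0.0165
grip_force: 50.0
```

```bash
python3 - <<'E'
from h import *;st()
from rig import robot
c=robot.camera("top");np.savez("top1.npz",**c);show(c,"blue",.064);show(c,"orange",.064);show(c,"yellow",.041)
cv2.imwrite("pics/w2.png",np.hstack([robot.camera("wrist")["image"][:,:,::-1][:300,150:480],cv2.resize(c["image"][140:290,180:360,::-1],None,fx=2,fy=2)]))
E
```

```text
t 6.4 p [0.5614 0.2967 0.1047] th 0.841 tilt [0.0032 0.0025] F [-0.1  1.2  6.7] M [0.42 0.05 0.02] w 0.0165 g 50.0 q [0.31 0.66 1.5  0.   0.98 1.04]
blue 45 px [337.  240.5] xy [ 0.4549 -0.0649] size [0.03  0.027] ang -1.589
blue 21 px [262.9 231.8] xy [0.4926 0.217 ] size [0.024 0.017] ang -0.658
blue 215 px [543.2 239.9] xy [ 0.4383 -0.8747] size [0.028 0.249] ang -2.47
blue 1713 px [458.  222.9] xy [ 0.5125 -0.5326] size [0.126 0.227] ang -2.985
blue 45 px [315.5 183. ] xy [0.6762 0.0131] size [0.027 0.031] ang 3.124
blue 879 px [434.  141.5] xy [ 0.8313 -0.4513] size [0.119 0.123] ang 3.092
orange 87 px [337. 209.] xy [ 0.5748 -0.0673] size [0.038 0.038] ang 3.121
orange 1486 px [487.5 144.4] xy [ 0.8182 -0.6653] size [0.254 0.105] ang -1.47
yellow 595 px [275.  159.5] xy [0.7745 0.1702] size [0.118 0.083] ang -1.592
yellow 798 px [162.3 142.8] xy [0.8527 0.6222] size [0.164 0.09 ] ang -1.378
```

View pics/w2.png

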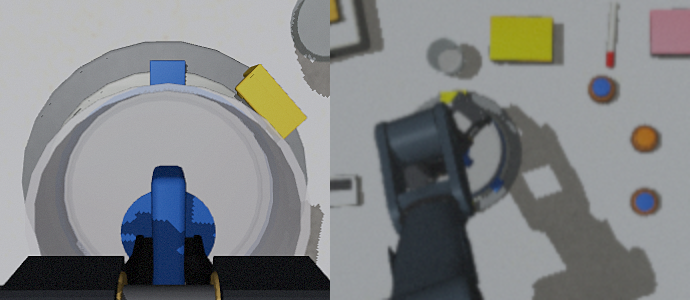

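{"api": "send_rows", "payload": {
  "increments": [0, 0, 0, 0, 0, 0.3, 0, 0, 0, 0, 0, 0, 0.5, 0, 0, 0, 0, 0, 0, 0.8, 0, 0, 0, 0, 0, 0, 1, 0, 0, 0, 0, 0, 0, 1.5, 0, 0, 0, 0, 0, 0, 2, 0, 0, 0, 0, 0, 0, 2, 0, 0, 0, 0, 0, 0, 2, 0, 0, 0, 0, 0, 0, 1.5, 0, 0, 0, 0, 0, 0, 1, 0, 0, 0, 0, 0, 0, 0.5, 0, 0, 0, 0, 0, 0, 0, 0]
}}

```text
time: 7.5
position: [0.5603, 0.2954, 0.2353]
tool_rot: [0.913, 0.408, 0.0, 0.0]
ft_force: [-0.0, 0.8, -3.4]
grip_width: 0.0167
grip_force: 50.0
```

```bash
python3 -c "
from h import *;st()"
```

```text
t 7.5 p [0.5603 0.2954 0.2353] th 0.84 tilt [ 0.0008 -0.    ] F [-0.   0.8 -3.4] M [-0.03 -0.1  -0.07] w 0.0167 g 50.0 q [ 0.31  0.51  1.38 -0.    1.25  1.04]
```

{"api": "send_rows", "payload": {
  "increments": [0, 0, 0, -0.1, -1, 0, 0, 0, 0, 0, -0.1, -2, 0, 0, 0, 0, 0, -0.1, -3, 0, 0, 0, 0, 0, -0.1, -3.5, 0, 0, 0, 0, 0, -0.1, -3.5, 0, 0, 0, 0, 0, -0.1, -3.5, 0, 0, 0, 0, 0, -0.1, -3.5, 0, 0, 0, 0, 0, -0.1, -3.5, 0, 0, 0, 0, 0, -0.1, -3.5, 0, 0, 0, 0, 0, -0.1, -3.5, 0, 0, 0, 0, 0, -0.1, -3.5, 0, 0, 0, 0, 0, -0.1, -3.5, 0, 0, 0, 0, 0, -0.1, -3.5, 0, 0, 0, 0, 0, -0.1, -3.5, 0, 0, 0, 0, 0, -0.1, -3.5, 0, 0, 0, 0, 0, -0.1, -3.5, 0, 0, 0, 0, 0, -0.1, -3, 0, 0, 0, 0, 0, -0.1, -2, 0, 0, 0, 0, 0, -0.1, -1.5, 0, 0, 0, 0, 0, 0, 0, 0, 0]
}}

```text
time: 9.17
position: [0.5398, -0.2879, 0.2331]
tool_rot: [0.914, 0.406, -0.001, -0.0]
ft_force: [0.9, -0.3, -3.2]
grip_width: 0.0165
grip_force: 50.0
```

```bash
python3 -c "
from h import *;st()
from rig import robot
c=robot.camera('scene');np.savez('sc1.npz',**c);show(c,'green',.004);show(c,'blue',.064)
c=robot.camera('top');np.savez('top2.npz',**c);show(c,'yellow',.041);show(c,'green',.004)"
```

```text
t 9.17 p [ 0.5398 -0.2879  0.2331] th 0.836 tilt [-0.002  -0.0007] F [ 0.9 -0.3 -3.2] M [ 0.05 -0.07 -0.04] w 0.0165 g 50.0 q [-0.67  0.48  1.43 -0.    1.23  0.06]
green 3441 px [223.8 241.8] xy [ 0.5477 -0.2826] size [0.249 0.233] ang 1.476
blue 44 px [ 63.  357.5] xy [ 0.7653 -0.7559] size [0.02  0.019] ang 1.11
blue 41 px [116.5 347. ] xy [ 0.7952 -0.6356] size [0.018 0.019] ang 0.148
blue 2112 px [194.8 323.7] xy [ 0.82   -0.4508] size [0.125 0.131] ang -0.025
blue 2460 px [132.  251.5] xy [ 0.5153 -0.5334] size [0.138 0.237] ang 0.063
blue 58 px [333.5 221.5] xy [0.681  0.0134] size [0.026 0.028] ang -0.53
blue 60 px [233.7 217.9] xy [ 0.5281 -0.2357] size [0.123 0.031] ang 1.931
blue 61 px [207.1 189.3] xy [ 0.3688 -0.2631] size [0.027 0.065] ang 0.844
blue 54 px [276.6 186.5] xy [ 0.4623 -0.0661] size [0.038 0.034] ang 2.451
blue 57 px [217.5 179. ] xy [ 0.3374 -0.217 ] size [0.042 0.03 ] ang 1.065
yellow 42 px [245.1 243.5] xy [0.4489 0.2896] size [0.048 0.017] ang -1.474
yellow 43 px [241.5 188. ] xy [0.6648 0.3023] size [0.043 0.016] ang -1.59
yellow 595 px [275.  159.5] xy [0.7745 0.1702] size [0.118 0.083] ang -1.592
yellow 800 px [162.3 142.7] xy [0.8532 0.6223] size [0.164 0.09 ] ang -1.386
green 691 px [376.8 217. ] xy [ 0.5444 -0.2254] size [0.225 0.108] ang -0.124
```

{"api": "send_rows", "payload": {
  "increments": [0, 0, 0, 0.1, 0.2, -1, 0, 0, 0, 0, 0, 0, -2, 0, 0, 0, 0, 0, 0, -2, 0, 0, 0, 0, 0, 0, -2, 0, 0, 0, 0, 0, 0, -2, 0, 0, 0, 0, 0, 0, -2, 0, 0, 0, 0, 0, 0, -1.3, 0, 0, 0, 0, 0, 0, -0.7, 0, 0, 0, 0, 0, 0, -0.4, 0, 0, 0, 0, 0, 0, -0.2, 0, 0, 0, 0, 0, 0, -0.2, 0, 0, 0, 0, 0, 0, -0.1, 0, 0, 0, 0, 0, 0, 0, 0, 0, 0, 0, 0, 0, 0, 0]
}}

```text
time: 10.43
position: [0.5425, -0.2827, 0.0962]
tool_rot: [0.913, 0.408, 0.0, 0.001]
ft_force: [-0.7, 0.1, -2.6]
grip_width: 0.0169
grip_force: 50.0
```

```bash
python3 -c "
from h import *;st()"
```

```text
t 10.43 p [ 0.5425 -0.2827  0.0962] th 0.84 tilt [ 0.001  -0.0008] F [-0.7  0.1 -2.6] M [ 0.02 -0.02 -0.01] w 0.0169 g 50.0 q [-0.66  0.65  1.56  0.    0.93  0.07]
```

{"api": "send_rows", "payload": {
  "increments": [0, 0, 0, 0, 0, -0.1, 0, 0, 0, 0, 0, 0, -0.1, 0, 0, 0, 0, 0, 0, -0.1, 0, 0, 0, 0, 0, 0, -0.1, 0, 0, 0, 0, 0, 0, -0.1, 0, 0, 0, 0, 0, 0, 0, 0, 0, 0, 0, 0, 0, 0, 0]
}}

```text
time: 11.02
position: [0.5422, -0.2825, 0.0905]
tool_rot: [0.913, 0.408, -0.0, -0.0]
ft_force: [0.4, -1.1, -3.1]
grip_width: 0.0169
grip_force: 50.0
```

```bash
python3 -c "
from h import *;st()"
```

```text
t 11.02 p [ 0.5422 -0.2825  0.0905] th 0.84 tilt [-0.  0.] F [ 0.4 -1.1 -3.1] M [ 0.02 -0.07  0.03] w 0.0169 g 50.0 q [-0.66  0.65  1.56  0.    0.92  0.07]
```

{"api": "send_rows", "payload": {
  "increments": [0, 0, 0, 0, 0, -0.1, 0, 0, 0, 0, 0, 0, 0, 0, 0, 0, 0, 0, 0, -0.05, 0, 0, 0, 0, 0, 0, 0, 0]
}}

```text
time: 11.35
position: [0.5419, -0.2825, 0.09]
tool_rot: [0.913, 0.408, -0.0, 0.0]
ft_force: [-3.8, 1.5, 4.5]
grip_width: 0.0163
grip_force: 50.0
```

```bash
python3 -c "
from h import *;st()"
```

```text
t 11.35 p [ 0.5419 -0.2825  0.09  ] th 0.84 tilt [-0.0004 -0.0003] F [-3.8  1.5  4.5] M [ 0.14  0.48 -0.01] w 0.0163 g 50.0 q [-0.66  0.66  1.57 -0.    0.92  0.07]
```

{"api": "send_rows", "payload": {
  "increments": [0, 0, 0, 0, 0, 0, 0.7, 0, 0, 0, 0, 0, 0, 0.7, 0, 0, 0, 0, 0, 0, 0.7, 0, 0, 0, 0, 0, 0, 0.7, 0, 0, 0, 0, 0, 0, 0.7, 0, 0, 0, 0, 0, 0, 0.7, 0, 0, 0, 0, 0, 1, 0.7, 0, 0, 0, 0, 0, 2, 0.7, 0, 0, 0, 0, 0, 3, 0.7, 0, 0, 0, 0, 0, 3, 0.7, 0, 0, 0, 0, 0, 3, 0.7, 0, 0, 0, 0, 0, 2, 0.7, 0, 0, 0, 0, 0, 0, 0.7],
  "newtons": 12
}}

```text
time: 12.43
position: [0.545, -0.2845, 0.2354]
tool_rot: [0.913, 0.408, 0.003, 0.005]
ft_force: [-1.1, -1.3, 0.7]
grip_width: 0.0608
grip_force: 0.0
```

```bash
python3 -c "
from h import *;st()
from rig import robot
c=robot.camera('top');np.savez('top3.npz',**c);show(c,'blue',.064);show(c,'blue',.111)
c=robot.camera('scene');show(c,'blue',.064);show(c,'orange',.064)
cv2.imwrite('pics/s3.png',c['image'][:,:,::-1])"
```

```text
t 12.43 p [ 0.545  -0.2845  0.2354] th 0.84 tilt [ 0.0095 -0.0072] F [-1.1 -1.3  0.7] M [-0.05 -0.03 -0.02] w 0.0608 g 0.0 q [-0.66  0.48  1.44  0.    1.22  0.07]
blue 47 px [337.  240.5] xy [ 0.4549 -0.0649] size [0.03  0.027] ang -1.589
blue 226 px [542.9 239.7] xy [ 0.4391 -0.8736] size [0.028 0.251] ang -2.47
blue 24 px [388.5 211.5] xy [ 0.5617 -0.2642] size [0.027 0.022] ang -0.81
blue 1711 px [457.6 223. ] xy [ 0.5122 -0.531 ] size [0.13  0.227] ang -2.986
blue 43 px [315.3 183.2] xy [0.6753 0.0141] size [0.027 0.03 ] ang -2.377
blue 878 px [434. 142.] xy [ 0.8293 -0.4512] size [0.119 0.127] ang 3.092
blue 47 px [337.  240.5] xy [ 0.4549 -0.0634] size [0.03  0.026] ang -1.589
blue 226 px [542.9 239.7] xy [ 0.4395 -0.8516] size [0.027 0.245] ang -2.47
blue 24 px [388.5 211.5] xy [ 0.559  -0.2576] size [0.027 0.021] ang -0.81
blue 1711 px [457.6 223. ] xy [ 0.5108 -0.5177] size [0.127 0.221] ang -2.986
blue 43 px [315.3 183.2] xy [0.6697 0.0136] size [0.027 0.029] ang -2.377
blue 878 px [434. 142.] xy [ 0.8198 -0.44  ] size [0.116 0.124] ang 3.092
blue 43 px [ 62.8 357.3] xy [ 0.7644 -0.7563] size [0.017 0.021] ang 0.44
blue 41 px [116.5 347. ] xy [ 0.7952 -0.6356] size [0.018 0.019] ang 0.148
blue 2114 px [194.8 323.7] xy [ 0.82   -0.4508] size [0.125 0.131] ang -0.025
blue 47 px [242.1 252.7] xy [ 0.6648 -0.2646] size [0.105 0.029] ang 1.981
blue 64 px [217.5 227.4] xy [ 0.5417 -0.291 ] size [0.024 0.05 ] ang 0.835
blue 2485 px [132.  251.5] xy [ 0.5153 -0.5334] size [0.138 0.237] ang 0.063
blue 59 px [333.5 222. ] xy [0.6827 0.0124] size [0.026 0.032] ang -0.53
blue 120 px [218.1 216. ] xy [ 0.4983 -0.2734] size [0.023 0.09 ] ang 0.847
blue 55 px [276.5 187. ] xy [ 0.4642 -0.0673] size [0.029 0.038] ang -0.443
orange 3663 px [103.5 358.5] xy [ 0.8113 -0.6695] size [0.261 0.109] ang 1.681
orange 44 px [293. 210.] xy [ 0.5817 -0.0681] size [0.024 0.026] ang -0.468
```

View pics/s3.png

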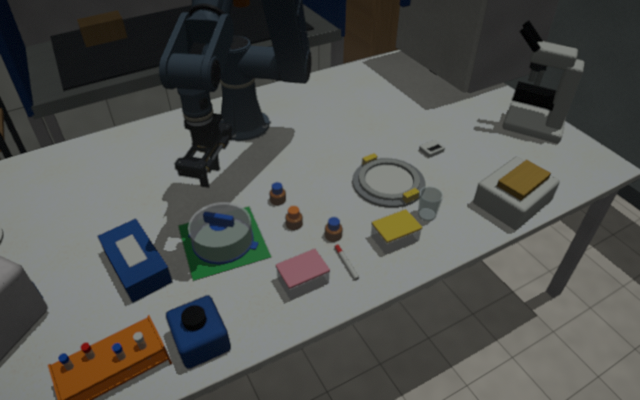

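The scene view shows the cover standing on the mat at about (221,235) and the jar open at (390,181). Both blue pots (277,187) and (334,225) and the orange one are unmoved.

{"api": "send_rows", "payload": {
  "increments": [0, 0, -0.105, -1.1, 2.7, 0, 1, 0, 0, -0.105, -1.1, 2.7, 0, 1, 0, 0, -0.105, -1.1, 2.7, 0, 1, 0, 0, -0.105, -1.1, 2.7, 0, 1, 0, 0, -0.105, -1.1, 2.7, 0, 1, 0, 0, -0.105, -1.1, 2.7, 0, 1, 0, 0, -0.105, -1.1, 2.7, 0, 1, 0, 0, -0.105, -1.1, 2.7, 0, 1, 0, 0, 0, 0, 0, 0, 1, 0, 0, 0, 0, 0, 0, 1],
  "newtons": 14
}}

```text
time: 13.37
position: [0.4524, -0.0648, 0.2278]
tool_rot: [1.0, 0.002, -0.002, -0.001]
ft_force: [-0.2, -0.0, 0.7]
grip_width: 0.0867
grip_force: 0.0
```

```bash
python3 - <<'E'
from h import *;st()
from rig import robot
c=robot.camera('wrist');cv2.imwrite('pics/w4.png',c['image'][:,:,::-1]);np.savez('w4.npz',**c)
show(c,'blue',.064,100);show(c,'orange',.064,100)
E
```

```text
t 13.37 p [ 0.4524 -0.0648  0.2278] th 0.003 tilt [-0.0033  0.0012] F [-0.2 -0.   0.7] M [ 0.03 -0.01 -0.05] w 0.0867 g 0.0 q [-0.39  0.27  1.81 -0.    1.07  1.18]
blue 836 px [317. 168.] xy [ 0.4592 -0.0636] size [0.033 0.037] ang -3.126
blue 5213 px [558.7  91.2] xy [ 0.5355 -0.2984] size [0.061 0.109] ang -2.389
blue 724 px [460.6  75.8] xy [ 0.5502 -0.2021] size [0.145 0.051] ang -0.066
orange 395 px [316.9 162.3] xy [ 0.4654 -0.0635] size [0.045 0.043] ang -1.527
orange 2047 px [320.  47.] xy [ 0.5757 -0.0664] size [0.044 0.046] ang -3.114
```

View pics/w4.png

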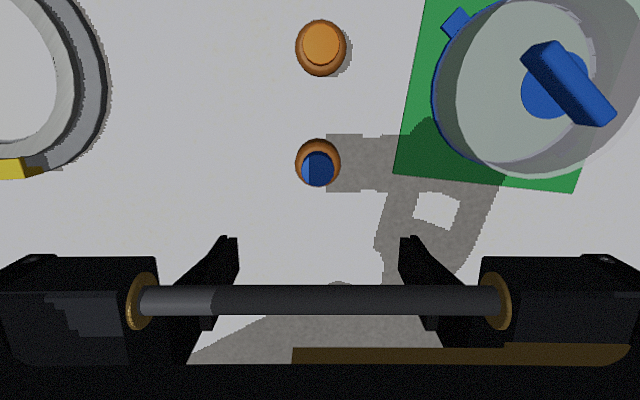

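The wrist view shows the blue lid centred at (317,168) between the fingers' line, the orange pot at (322,47), and open clear space around.

{"api": "send_rows", "payload": {
  "increments": [0, 0, 0, 0.4, 0, -2, 1, 0, 0, 0, 0, 0, -3, 1, 0, 0, 0, 0, 0, -3, 1, 0, 0, 0, 0, 0, -3, 1, 0, 0, 0, 0, 0, -2.5, 1, 0, 0, 0, 0, 0, -1.5, 1, 0, 0, 0, 0, 0, -1, 1, 0, 0, 0, 0, 0, -0.5, 1, 0, 0, 0, 0, 0, 0, 1, 0, 0, 0, 0, 0, 0, 1]
}}

```text
time: 14.25
position: [0.4586, -0.0672, 0.0638]
tool_rot: [1.0, -0.0, -0.0, 0.0]
ft_force: [0.6, 0.1, 0.0]
grip_width: 0.0872
grip_force: 0.0
```

```bash
python3 - <<'E'
from h import *;st()
from rig import robot
c=robot.camera('wrist');cv2.imwrite('pics/w5.png',c['image'][:,:,::-1]);show(c,'blue',.064,100);show(c,'orange',.064,100)
E
```

```text
t 14.25 p [ 0.4586 -0.0672  0.0638] th -0.001 tilt [-0.0001 -0.    ] F [0.6 0.1 0. ] M [ 0.01 -0.01  0.06] w 0.0872 g 0.0 q [-0.39  0.56  1.96 -0.    0.62  1.18]
blue 2937 px [312. 236.] xy [ 0.4616 -0.0639] size [0.033 0.041] ang -3.123
blue 1531 px [534.4 110.7] xy [ 0.5321 -0.1793] size [0.031 0.115] ang -2.824
orange 1474 px [312.6 216.2] xy [ 0.474  -0.0644] size [0.035 0.042] ang -1.59
orange 5513 px [316.5  36.5] xy [ 0.5676 -0.0669] size [0.043 0.032] ang -1.573
```

{"api": "send_rows", "payload": {
  "increments": [0, 0, 0, 0, 0.3, -0.5, 1, 0, 0, 0, 0, 0, -0.5, 1, 0, 0, 0, 0, 0, -0.3, 1, 0, 0, 0, 0, 0, 0, 0, 0, 0, 0, 0, 0, 0, 0, 0, 0, 0, 0, 0, 0, 0, 0, 0, 0, 0, 0, 0, 0, 0, 0, 0, 0, 0, 0, 0, 0, 0, 0, 0, 0, 0, 0, 0, 0, 0, 0, 0, 0, 0, 0, 0, 0, 0, 0, 0, 0, 0, 0, 0, 0, 0, 0, 0, 0, 0, 0, 0, 0, 0, 0, 0, 0, 0, 0, 0, 0, 0, 0, 0, 0, 0, 0, 0, 0, 0, 0, 0, 0, 0, 0, 0],
  "newtons": 14
}}

```text
time: 15.63
position: [0.4582, -0.0635, 0.0511]
tool_rot: [1.0, -0.0, 0.0, -0.0]
ft_force: [-0.3, 0.4, -0.2]
grip_width: 0.0085
grip_force: 0.0
```

```bash
python3 -c "
from h import *;st()"
```

```text
t 15.63 p [ 0.4582 -0.0635  0.0511] th -0.0 tilt [0.0001 0.    ] F [-0.3  0.4 -0.2] M [0.05 0.06 0.03] w 0.0085 g 0.0 q [-0.38  0.59  1.96  0.    0.59  1.19]
```

```bash
python3 - <<'E'
from h import *;st()
from rig import robot
c=robot.camera('wrist');show(c,'blue',.064,100);a=c['image']
d=robot.camera('scene');show(d,'blue',.064,30)
cv2.imwrite('pics/w6.png',np.hstack([a[:,130:530],cv2.resize(d['image'][140:290,200:400],(400,300)).repeat(1,0) if 0 else cv2.copyMakeBorder(cv2.resize(d['image'][140:290,200:400],(400,300)),0,100,0,0,0)])[:,:,::-1])
E
```

```text
t 15.63 p [ 0.4582 -0.0635  0.0511] th -0.0 tilt [0.0001 0.    ] F [-0.3  0.4 -0.2] M [0.05 0.06 0.03] w 0.0085 g 0.0 q [-0.38  0.59  1.96  0.    0.59  1.19]
blue 1888 px [318.3 241.8] xy [ 0.4635 -0.0638] size [0.035 0.035] ang -0.763
blue 1806 px [551.5 114.6] xy [ 0.5306 -0.176 ] size [0.03  0.111] ang -2.8
blue 43 px [ 63.  357.5] xy [ 0.7653 -0.7559] size [0.02  0.019] ang 1.11
blue 41 px [116.5 347. ] xy [ 0.7952 -0.6356] size [0.018 0.019] ang 0.148
blue 2108 px [195.2 323.8] xy [ 0.8206 -0.4501] size [0.125 0.131] ang -0.039
blue 47 px [243.8 252.3] xy [ 0.6658 -0.26  ] size [0.097 0.025] ang 2.019
blue 64 px [217.5 227.4] xy [ 0.5417 -0.291 ] size [0.024 0.05 ] ang 0.835
blue 2533 px [131.5 251.8] xy [ 0.5157 -0.5348] size [0.133 0.244] ang 0.092
blue 59 px [333.5 221.5] xy [0.681  0.0134] size [0.026 0.028] ang -0.53
blue 132 px [217.6 215.8] xy [ 0.4967 -0.2742] size [0.023 0.093] ang 0.847
```

View pics/w6.png

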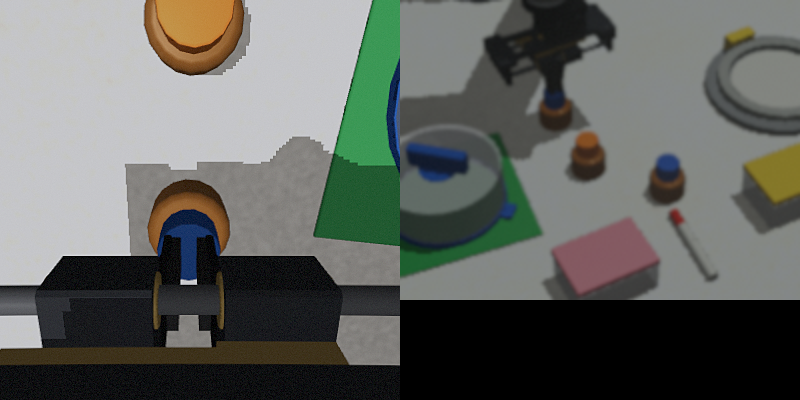

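The wrist crop shows the lid just ahead (+x) of the nearly closed fingers, still upright, so the grasp missed. I'll open, rise and remeasure.

{"api": "send_rows", "payload": {
  "increments": [0, 0, 0, 0, 0, 0, 1, 0, 0, 0, 0, 0, 0, 1, 0, 0, 0, 0, 0, 0, 1, 0, 0, 0, 0, 0, 0, 1, 0, 0, 0, 0, 0, 0, 1, 0, 0, 0, 0, 0, 0, 1, 0, 0, 0, 0, 0, 0, 1, 0, 0, 0, 0, 0, 0, 1, 0, 0, 0, 0, 0, 0, 1, 0, 0, 0, 0, 0, 0, 1, 0, 0, 0, 0, 0, 0, 1, 0, 0, 0, 0, 0, 1.5, 1, 0, 0, 0, 0, 0, 2.5, 1, 0, 0, 0, 0, 0, 1.5, 1, 0, 0, 0, 0, 0, 0.5, 1, 0, 0, 0, 0, 0, 0, 1]
}}

```text
time: 17.07
position: [0.459, -0.0638, 0.1121]
tool_rot: [1.0, -0.0, 0.001, 0.001]
ft_force: [-0.1, 0.8, 0.2]
grip_width: 0.0864
grip_force: 0.0
```

```bash
python3 - <<'E'
from h import *;st()
from rig import robot
c=robot.camera('wrist');show(c,'blue',.064,100);show(c,'orange',.064,100)
np.savez('w7.npz',**c);cv2.imwrite('pics/w7.png',c['image'][:,:,::-1])
d=robot.camera('scene');show(d,'blue',.064,30);show(d,'orange',.064,30)
k=max((k for a,b,k in blobs(c,'blue',100) if abs(b[0][0]-315)<80),key=len)[:,0]
for v in range(k[:,1].min(),k[:,1].max()+1,6):
    r=k[k[:,1]==v,0];P=cast(c,[[r.min(),v],[r.max(),v]],.064);print(v,r.min(),r.max(),np.round(P[:,:2],4).tolist(),np.round(c['range_z'][v,(r.min()+r.max())//2],3))
E
```

```text
t 17.07 p [ 0.459  -0.0638  0.1121] th -0.0 tilt [ 0.0029 -0.0012] F [-0.1  0.8  0.2] M [0.05 0.02 0.05] w 0.0864 g 0.0 q [-0.38  0.47  1.92  0.    0.75  1.19]
blue 1869 px [318.  210.5] xy [ 0.4606 -0.064 ] size [0.033 0.039] ang -3.122
blue 337 px [634.5 104.5] xy [ 0.5334 -0.2692] size [0.006 0.036] ang -2.856
blue 1391 px [504.7  98.1] xy [ 0.5383 -0.1858] size [0.036 0.125] ang -2.938
orange 984 px [317.5 196.5] xy [ 0.4713 -0.0637] size [0.044 0.037] ang -1.572
orange 4501 px [321.5  39. ] xy [ 0.5739 -0.0663] size [0.044 0.044] ang -1.572
blue 44 px [ 63.  357.5] xy [ 0.7653 -0.7559] size [0.02  0.019] ang 1.11
blue 40 px [116.5 347. ] xy [ 0.7952 -0.6356] size [0.018 0.019] ang 0.148
blue 2106 px [194.8 323.7] xy [ 0.8198 -0.4508] size [0.125 0.131] ang -0.025
blue 46 px [243.8 252.3] xy [ 0.6656 -0.26  ] size [0.097 0.027] ang 2.046
blue 64 px [217.5 227.4] xy [ 0.5417 -0.291 ] size [0.024 0.05 ] ang 0.835
blue 2532 px [131.5 251.8] xy [ 0.5157 -0.5348] size [0.133 0.244] ang 0.092
blue 60 px [333.5 222. ] xy [0.6827 0.0124] size [0.026 0.032] ang -0.53
blue 131 px [217.6 215.8] xy [ 0.4967 -0.2742] size [0.023 0.093] ang 0.847
blue 33 px [276.5 186.5] xy [ 0.4621 -0.0663] size [0.022 0.024] ang -0.442
orange 3654 px [103.5 358.5] xy [ 0.8113 -0.6695] size [0.261 0.109] ang 1.681
orange 44 px [293. 210.] xy [ 0.5817 -0.0681] size [0.024 0.026] ang -0.468
185 313 322 [[0.4799, -0.0605], [0.4799, -0.0669]] 0.259
191 303 333 [[0.4754, -0.0533], [0.4754, -0.0747]] 0.243
197 298 337 [[0.471, -0.0496], [0.4709, -0.0777]] 0.239
203 297 339 [[0.4664, -0.0488], [0.4664, -0.0792]] 0.239
209 295 340 [[0.4618, -0.0473], [0.4618, -0.08]] 0.241
215 295 341 [[0.4572, -0.0472], [0.4571, -0.0808]] 0.241
221 296 340 [[0.4525, -0.0478], [0.4524, -0.0802]] 0.244
227 299 336 [[0.4477, -0.0499], [0.4477, -0.0773]] 0.246
233 306 330 [[0.4429, -0.0551], [0.4429, -0.0729]] 0.247
```

View pics/w7.png

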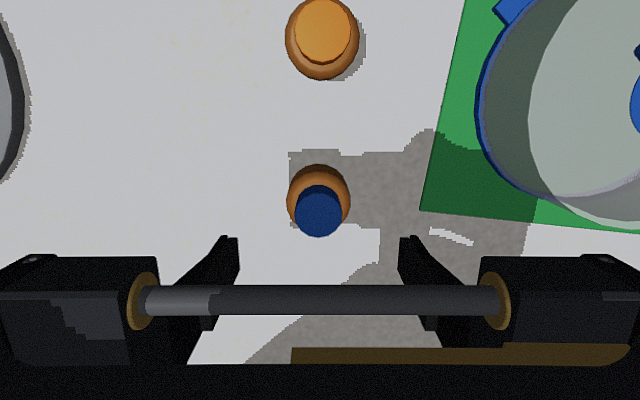

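The wrist view shows the pot unmoved and upright, with the lid at (318,212). I'll check its height from the range image.

```bash
python3 - <<'E'
from h import *
c=dict(np.load('w7.npz'))
R=c['R'];t=c['t'];C=-R.T@t
for u,v in[(318,205),(318,215),(318,228),(318,180),(322,35),(322,72),(200,150),(318,140),(230,245),(405,245),(230,255)]:
    a=cast(c,[[u,v]],0)[0]-C; a/= (R@a)[2]; print(u,v,np.round(C+a*c['range_z'][v,u],4))
E
```

```text
318 205 [ 0.4648 -0.064   0.0637]
318 215 [ 0.4572 -0.064   0.0641]
318 228 [ 0.4467 -0.064   0.0634]
318 180 [ 0.4769 -0.064   0.038 ]
322 35 [ 0.5763 -0.0667  0.0631]
322 72 [ 0.5564 -0.067   0.0365]
200 150 [ 0.4941  0.0403 -0.0018]
318 140 [ 0.503  -0.0641 -0.0009]
230 245 [ 0.4688 -0.0196  0.1383]
405 245 [ 0.4683 -0.1081  0.1375]
230 255 [ 0.4664 -0.021   0.1445]
```

```bash
python3 - <<'E'
from h import *
c=dict(np.load('w7.npz'))
R=c['R'];t=c['t'];C=-R.T@t;print(C)
for u in(222,228,234,237,400,405,412):
  for v in(234,236,238,241,260,275):
    a=cast(c,[[u,v]],0)[0]-C; a/= (R@a)[2]; print(u,v,np.round(C+a*c['range_z'][v,u],4),c['image'][v,u])
E
```

```text
[ 0.54163693 -0.06406445  0.29064622]
222 234 [ 0.4134  0.0281 -0.0019] [195 195 197]
222 236 [ 0.4694 -0.0129  0.1286] [0 0 0]
222 238 [ 0.4698 -0.0139  0.132 ] [4 4 8]
222 241 [ 0.4698 -0.0149  0.1357] [7 0 0]
222 260 [ 0.4683 -0.0197  0.1532] [5 0 2]
222 275 [ 0.4619 -0.0197  0.1554] [19 16 17]
228 234 [ 0.414   0.0219 -0.0005] [197 198 198]
228 236 [0.4121 0.0219 0.    ] [165 166 163]
228 238 [ 0.4688 -0.0164  0.1298] [37 39 38]
228 241 [ 0.4684 -0.0171  0.1326] [13 10 10]
228 260 [ 0.4661 -0.0212  0.149 ] [12 11 11]
228 275 [ 0.4581 -0.0205  0.149 ] [17 11 21]
234 234 [ 0.4137  0.0163 -0.001 ] [191 192 192]
234 236 [ 0.4115  0.0166 -0.0013] [191 192 193]
234 238 [ 0.4679 -0.019   0.1277] [0 0 0]
234 241 [ 0.4685 -0.0203  0.1328] [ 7 12 12]
234 260 [ 0.4606 -0.0211  0.1387] [ 7 13  7]
234 275 [ 0.453  -0.0209  0.1404] [11 11 16]
237 234 [ 0.4139  0.0134 -0.0007] [191 192 196]
237 236 [4.122e-01 1.330e-02 2.000e-04] [192 192 197]
237 238 [ 0.4684 -0.0209  0.129 ] [103 101 106]
237 241 [ 0.4672 -0.0211  0.1302] [72 72 73]
237 260 [ 0.4571 -0.0208  0.1322] [6 6 2]
237 275 [ 0.45   -0.0211  0.1354] [129 129 130]
400 234 [ 0.4134 -0.1424 -0.0011] [130 130 124]
400 236 [ 0.4111 -0.1427 -0.0016] [124 121 118]
400 238 [ 0.4686 -0.1074  0.1297] [0 0 0]
400 241 [ 0.4674 -0.1072  0.1309] [0 0 0]
400 260 [ 0.4575 -0.1074  0.1332] [14  3 14]
400 275 [ 0.4497 -0.1075  0.1352] [14 16 13]
405 234 [ 0.4136 -0.147  -0.0007] [131 129 126]
405 236 [ 0.4113 -0.1474 -0.0012] [124 123 121]
405 238 [ 0.4682 -0.1103  0.1289] [5 4 3]
405 241 [ 0.4685 -0.1092  0.1332] [11  7 12]
405 260 [ 0.463  -0.107   0.1435] [14 16 12]
405 275 [ 0.4552 -0.1074  0.1445] [10 13 13]
412 234 [ 0.4134 -0.1538 -0.0011] [128 125 120]
412 236 [ 0.4703 -0.1133  0.1308] [0 0 0]
412 238 [ 0.4699 -0.1129  0.1326] [7 2 9]
412 241 [ 0.4691 -0.1124  0.1346] [8 0 9]
412 260 [ 0.4681 -0.1075  0.1531] [ 9 14 18]
412 275 [ 0.4612 -0.1076  0.1545] [23 24 20]
```

The range readings show the fingertips at TCP z + 16 mm (0.128 against 0.112), so the tool sits about 24 mm further back than documented. The fingers closed above the lid. I'll use the measured offset and go about 25 mm lower.

{"api": "send_rows", "payload": {
  "increments": [0, 0, 0, 0, 0, -2, 1, 0, 0, 0, 0, 0, -2, 1, 0, 0, 0, 0, 0, -2, 1, 0, 0, 0, 0, 0, -1.3, 1, 0, 0, 0, 0, 0, -0.8, 1, 0, 0, 0, 0, 0, -0.5, 1, 0, 0, 0, 0, 0, 0, 1, 0, 0, 0, 0, 0, 0, 1]
}}

```text
time: 17.83
position: [0.4581, -0.0634, 0.0249]
tool_rot: [1.0, -0.0, -0.0, -0.0]
ft_force: [0.1, -0.1, -0.5]
grip_width: 0.0871
grip_force: 0.0
```

```bash
cat >> h.py <<'E'
def tips(c):
    R=c['R'];C=-R.T@c['t']
    for u in(234,405):
        a=cast(c,[[u,238]],0)[0]-C;a/=(R@a)[2];print("tip",np.round(C+a*c['range_z'][238,u],4))
E
python3 - <<'E'
from h import *;st()
from rig import robot
c=robot.camera('wrist');tips(c);show(c,'blue',.064,100)
E
```

```text
t 17.83 p [ 0.4581 -0.0634  0.0249] th -0.0 tilt [-0.0005  0.0002] F [ 0.1 -0.1 -0.5] M [-0.05  0.1  -0.04] w 0.0871 g 0.0 q [-0.38  0.65  1.98  0.    0.52  1.19]
tip [ 0.4674 -0.0189  0.0415]
tip [ 0.4674 -0.11    0.0416]
blue 3439 px [318. 255.] xy [ 0.469  -0.0637] size [0.033 0.03 ] ang -1.572
blue 2478 px [580.3 124.1] xy [ 0.5283 -0.1705] size [0.027 0.103] ang -2.747
```

Tips are at 0.0415, just above the shoulder. Closing.

{"api": "send_rows", "payload": {
  "increments": [0, 0, 0, 0, 0, 0.05, 0, 0, 0, 0, 0, 0, 0, 0, 0, 0, 0, 0, 0, 0, 0, 0, 0, 0, 0, 0, 0, 0, 0, 0, 0, 0, 0, 0, 0, 0, 0, 0, 0, 0, 0, 0, 0, 0, 0, 0, 0, 0, 0, 0, 0, 0, 0, 0, 0, 0, 0, 0, 0, 0, 0, 0, 0, 0, 0, 0, 0, 0, 0, 0, 0, 0, 0, 0, 0, 0, 0, 0, 0, 0, 0, 0, 0, 0],
  "newtons": 14
}}

```text
time: 18.88
position: [0.4582, -0.0635, 0.0255]
tool_rot: [1.0, -0.0, -0.0, 0.0]
ft_force: [-0.1, -0.4, 0.3]
grip_width: 0.0355
grip_force: 14.0
```

{"api": "send_rows", "payload": {
  "increments": [0, 0, 0, 0, 0, 0.5, 0, 0, 0, 0, 0, 0, 1, 0, 0, 0, 0, 0, 0, 2, 0, 0, 0, 0, 0, 0, 3, 0, 0, 0, 0, 0, 0, 3, 0, 0, 0, 0, 0, 0, 2, 0, 0, 0, 0, 0, 0, 1, 0, 0, 0, 0, 0, 0, 0, 0]
}}

```text
time: 19.55
position: [0.4597, -0.0639, 0.1531]
tool_rot: [1.0, 0.0, 0.003, 0.001]
ft_force: [0.7, -0.3, -1.6]
grip_width: 0.0354
grip_force: 14.0
```

```bash
python3 - <<'E'
from h import *;st()
from rig import robot
c=robot.camera('wrist');show(c,'blue',.064,100)
c=robot.camera('top');show(c,'yellow',.041)
E
```

```text
t 19.55 p [ 0.4597 -0.0639  0.1531] th 0.0 tilt [ 0.0055 -0.0021] F [ 0.7 -0.3 -1.6] M [0.03 0.   0.01] w 0.0354 g 14.0 q [-0.38  0.39  1.89  0.    0.86  1.19]
blue 3487 px [318.  254.5] xy [ 0.4051 -0.0642] size [0.063 0.058] ang -1.573
blue 5221 px [608.5  85. ] xy [ 0.5472 -0.2838] size [0.043 0.074] ang -2.855
blue 1275 px [485.5  89.6] xy [ 0.5448 -0.1926] size [0.134 0.043] ang 0.042
yellow 40 px [245.1 243.4] xy [0.4491 0.2894] size [0.048 0.017] ang -1.485
yellow 42 px [241.5 188. ] xy [0.6648 0.3023] size [0.043 0.016] ang -1.59
yellow 595 px [275.  159.5] xy [0.7745 0.1702] size [0.118 0.083] ang -1.592
yellow 805 px [162.3 142.8] xy [0.8526 0.6222] size [0.165 0.09 ] ang -1.378
```

{"api": "send_rows", "payload": {
  "increments": [0, 0, 0, 0.2, 1, 0, 0, 0, 0, 0, 0.4, 2, 0, 0, 0, 0, 0, 0.5, 3, 0, 0, 0, 0, 0, 0.5, 3, 0, 0, 0, 0, 0, 0.5, 3, 0, 0, 0, 0, 0, 0.5, 3, 0, 0, 0, 0, 0, 0.5, 3, 0, 0, 0, 0, 0, 0.5, 3, 0, 0, 0, 0, 0, 0.5, 3, 0, 0, 0, 0, 0, 0.5, 3, 0, 0, 0, 0, 0, 0.4, 3, 0, 0, 0, 0, 0, 0.3, 3, 0, 0, 0, 0, 0, 0, 2, 0, 0, 0, 0, 0, 0, 1, 0, 0, 0, 0, 0, 0, 0, 0, 0, 0, 0, 0, 0, 0, 0]
}}

```text
validation failed for argument at $.in...
```

```bash
python3 - <<'E'
from h import *;st()
from rig import robot
c=robot.camera('wrist');cv2.imwrite('pics/w8.png',c['image'][:,:,::-1]);np.savez('w8.npz',**c)
show(c,'yellow',.041,100)
E
```

```text
t 19.65 p [ 0.4579 -0.0633  0.1507] th -0.0 tilt [ 0.0003 -0.0001] F [ 0.  -0.1 -1.9] M [ 0.03  0.11 -0.02] w 0.0355 g 14.0 q [-0.38  0.4   1.89  0.    0.85  1.19]
```

View pics/w8.png

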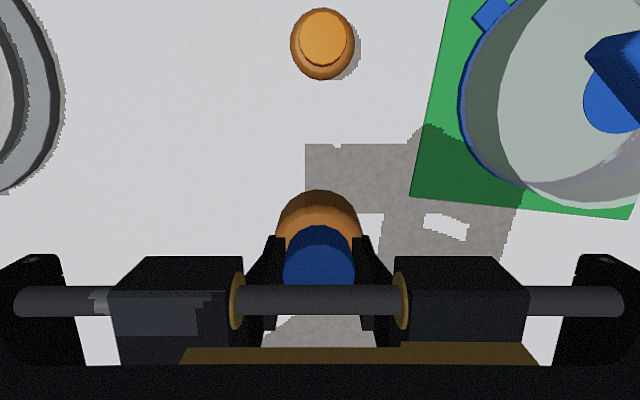

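The call was refused (row count slip). The wrist view shows the pot held by its lid at (318,255), arm unmoved. Sending again.

{"api": "send_rows", "payload": {
  "increments": [0, 0, 0, 0.2, 1, 0, 0, 0, 0, 0, 0.4, 2, 0, 0, 0, 0, 0, 0.5, 3, 0, 0, 0, 0, 0, 0.5, 3, 0, 0, 0, 0, 0, 0.5, 3, 0, 0, 0, 0, 0, 0.5, 3, 0, 0, 0, 0, 0, 0.5, 3, 0, 0, 0, 0, 0, 0.5, 3, 0, 0, 0, 0, 0, 0.5, 3, 0, 0, 0, 0, 0, 0.5, 3, 0, 0, 0, 0, 0, 0.5, 3, 0, 0, 0, 0, 0, 0.5, 3, 0, 0, 0, 0, 0, 0.4, 2.8, 0, 0, 0, 0, 0, 0, 2, 0, 0, 0, 0, 0, 0, 1, 0, 0, 0, 0, 0, 0, 0, 0, 0]
}}

```text
time: 21.03
position: [0.5168, 0.3267, 0.149]
tool_rot: [1.0, 0.001, -0.001, 0.0]
ft_force: [-0.1, -0.5, -1.6]
grip_width: 0.0358
grip_force: 14.0
```

```bash
python3 - <<'E'
from h import *;st()
from rig import robot
c=robot.camera('wrist');cv2.imwrite('pics/w9.png',c['image'][:,:,::-1]);np.savez('w9.npz',**c)
show(c,'yellow',.041,100)
E
```

```text
t 21.03 p [0.5168 0.3267 0.149 ] th 0.003 tilt [-0.0023 -0.0003] F [-0.1 -0.5 -1.6] M [0.05 0.05 0.01] w 0.0358 g 14.0 q [0.38 0.58 1.52 0.   1.05 1.95]
yellow 1130 px [347.5  10. ] xy [0.6595 0.3042] size [0.051 0.013] ang -1.571
```

View pics/w9.png

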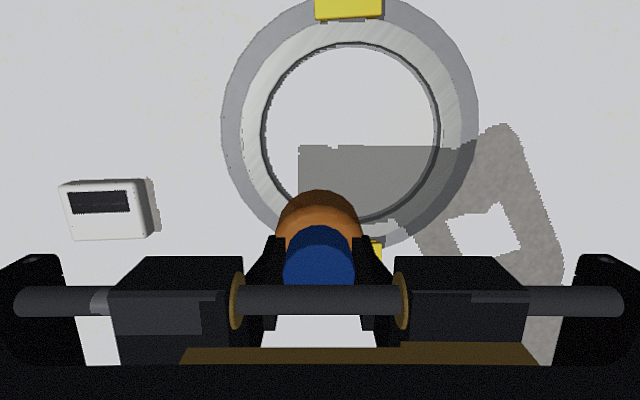

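The wrist view shows the open jar: the ring's inner edge runs through (350,43), (261,125) and (440,125), with the hook at (348,10). The pot is held at (318,255).

```bash
python3 - <<'E'
from h import *
from scipy.optimize import least_squares as ls
c=dict(np.load('w9.npz'))
g=cv2.cvtColor(c['image'],cv2.COLOR_RGB2GRAY).astype(int)
R=c['R'];C=-R.T@c['t']
# ring inner top edge: pixels whose range gives z jump from ~.026 to ~.014
H,W=g.shape;vv,uu=np.mgrid[0:180,200:500]
a=cast(c,np.c_[uu.ravel(),vv.ravel()],0)-C;a/=(a@R[2])[:,None]
P=(C+a*c['range_z'][vv,uu].ravel()[:,None]).reshape(180,300,3)
r=[]
rng=cv2.medianBlur(P[:,:,2].astype(np.float32),3)
m=(rng>.021)&(rng<.031)
pts=P[m];print(len(pts))
f=lambda x,p:np.hypot(p[:,0]-x[0],p[:,1]-x[1])
q=pts
s=ls(lambda x:np.clip(f(x,q)-x[2],-1,1),[.558,.296,.09]).x;print(s)
d=f(s,q);print(np.percentile(d,[1,10,50,90,99]))
# hand-picked edge
e=cast(c,[[350,43],[261,125],[440,125],[290,63],[268,160],[437,160]],.026)[:,:2]
print(ls(lambda x:np.hypot(*(e-x[:2]).T)-.082,[.558,.296]).x)
E
```

```text
9861
[0.55878075 0.29773743 0.09028991]
[0.08099928 0.08253696 0.09052862 0.09792496 0.09981139]
[0.55872285 0.29667721]
```

{"api": "send_rows", "payload": {
  "increments": [0, 0, 0, -0.3, -1.6, 0, 0, 0, 0, 0, 0, -1.6, 0, 0, 0, 0, 0, 0, 0, -1, 0, 0, 0, 0, 0, 0, -2, 0, 0, 0, 0, 0, 0, -2.5, 0, 0, 0, 0, 0, 0, -2, 0, 0, 0, 0, 0, 0, -1.2, 0, 0, 0, 0, 0, 0, -0.8, 0, 0, 0, 0, 0, 0, -0.4, 0, 0, 0, 0, 0, 0, -0.3, 0, 0, 0, 0, 0, 0, 0, 0, 0, 0, 0, 0, 0, 0, 0]
}}

```text
time: 22.08
position: [0.5158, 0.2928, 0.0493]
tool_rot: [1.0, -0.0, 0.001, -0.0]
ft_force: [0.0, 0.3, -0.3]
grip_width: 0.0355
grip_force: 14.0
```

```bash
python3 -c "
from h import *;st()"
```

```text
t 22.08 p [0.5158 0.2928 0.0493] th -0.0 tilt [0.0015 0.0005] F [ 0.   0.3 -0.3] M [ 0.03 -0.03 -0.02] w 0.0355 g 14.0 q [0.33 0.7  1.64 0.   0.81 1.9 ]
```

{"api": "send_rows", "payload": {
  "increments": [0, 0, 0, 0, 0, -0.3, 0, 0, 0, 0, 0, 0, -0.2, 0, 0, 0, 0, 0, 0, -0.2, 0, 0, 0, 0, 0, 0, 0, 0, 0, 0, 0, 0, 0, 0, 0]
}}

```text
time: 22.5
position: [0.5151, 0.2926, 0.0415]
tool_rot: [1.0, -0.0, -0.0, 0.0]
ft_force: [0.1, -0.7, -0.9]
grip_width: 0.0354
grip_force: 14.0
```

```bash
python3 -c "
from h import *;st()
from rig import robot
c=robot.camera('wrist');np.savez('w10.npz',**c);R=c['R'];C=-R.T@c['t']
for uv in[(318,235),(318,250),(318,265),(318,200)]:
    a=cast(c,[uv],0)[0]-C;a/=(R@a)[2];print(uv,np.round(C+a*c['range_z'][uv[1],uv[0]],4),c['image'][uv[1],uv[0]])
tips(c)"
```

```text
t 22.5 p [0.5151 0.2926 0.0415] th -0.0 tilt [-0.0001 -0.    ] F [ 0.1 -0.7 -0.9] M [-0.    0.04 -0.01] w 0.0354 g 14.0 q [0.33 0.71 1.64 0.   0.79 1.9 ]
(318, 235) [0.5305 0.2923 0.0682] [14 34 68]
(318, 250) [0.5273 0.2923 0.0783] [ 31  63 116]
(318, 265) [0.5199 0.2923 0.0792] [ 26  59 112]
(318, 200) [0.5399 0.2923 0.0407] [60 35 18]
tip [0.5042 0.3494 0.0138]
tip [0.5061 0.2346 0.0183]
```

{"api": "send_rows", "payload": {
  "increments": [0, 0, 0, 0, 0, -0.1, 0, 0, 0, 0, 0, 0, -0.05, 0, 0, 0, 0, 0, 0, 0, 0, 0, 0, 0, 0, 0, 0, 0.65, 0, 0, 0, 0, 0, 0, 0.65, 0, 0, 0, 0, 0, 0, 0.65, 0, 0, 0, 0, 0, 0, 0.65, 0, 0, 0, 0, 0, 0, 0.65, 0, 0, 0, 0, 0, 0.5, 0.65, 0, 0, 0, 0, 0, 1.5, 0.65, 0, 0, 0, 0, 0, 3, 0.65, 0, 0, 0, 0, 0, 4, 0.65, 0, 0, 0, 0, 0, 4, 0.65, 0, 0, 0, 0, 0, 3, 0.65, 0, 0, 0, 0, 0, 1, 0.65, 0, 0, 0, 0, 0, 0, 0.65]
}}

```text
time: 23.88
position: [0.5173, 0.2934, 0.214]
tool_rot: [1.0, -0.0, 0.004, -0.001]
ft_force: [0.1, 0.4, -1.0]
grip_width: 0.0568
grip_force: 0.0
```

```bash
python3 - <<'E'
from h import *;st()
from rig import robot
c=robot.camera('wrist');np.savez('w11.npz',**c);show(c,'blue',.078,100)
c=robot.camera('scene');show(c,'blue',.064,30);cv2.imwrite('pics/s11.png',c['image'][:,:,::-1])
c=robot.camera('top');show(c,'blue',.064,30)
E
```

```text
t 23.88 p [0.5173 0.2934 0.214 ] th -0.0 tilt [0.0077 0.0026] F [ 0.1  0.4 -1. ] M [ 0.07  0.   -0.  ] w 0.0568 g 0.0 q [0.33 0.47 1.51 0.   1.15 1.9 ]
blue 996 px [319.5 184. ] xy [0.5158 0.2922] size [0.036 0.036] ang -2.361
blue 895 px [618.5  12.5] xy [0.6627 0.0437] size [0.033 0.019] ang -1.593
blue 43 px [ 63.  357.5] xy [ 0.7653 -0.7559] size [0.02  0.019] ang 1.11
blue 41 px [116.5 347. ] xy [ 0.7952 -0.6356] size [0.018 0.019] ang 0.148
blue 2106 px [194.8 323.7] xy [ 0.8198 -0.4508] size [0.125 0.131] ang -0.025
blue 45 px [242.1 252.8] xy [ 0.6651 -0.2646] size [0.105 0.027] ang 1.954
blue 63 px [217.5 227.4] xy [ 0.5417 -0.2911] size [0.023 0.05 ] ang 0.828
blue 2532 px [131.5 251.8] xy [ 0.5157 -0.5348] size [0.133 0.244] ang 0.092
blue 61 px [333.5 222. ] xy [0.6827 0.0124] size [0.026 0.032] ang -0.53
blue 132 px [217.7 215.9] xy [ 0.4975 -0.2744] size [0.024 0.094] ang 0.858
blue 225 px [543.2 239.9] xy [ 0.4383 -0.8747] size [0.028 0.249] ang -2.47
blue 195 px [395.5 216.6] xy [ 0.5418 -0.2907] size [0.059 0.078] ang -1.689
blue 1707 px [458.1 222.9] xy [ 0.5125 -0.5331] size [0.127 0.227] ang -2.996
blue 45 px [315.5 183. ] xy [0.6762 0.0131] size [0.027 0.031] ang 3.124
blue 880 px [434. 142.] xy [ 0.8293 -0.4512] size [0.119 0.127] ang 3.092
```

{"api": "send_rows", "payload": {
  "increments": [0, 0, 0, 1, -1.7, 0, 1, 0, 0, 0, 1.7, -3, 0, 1, 0, 0, 0, 1.9, -3.3, 0, 1, 0, 0, 0, 1.9, -3.3, 0, 1, 0, 0, 0, 1.9, -3.3, 0, 1, 0, 0, 0, 1.9, -3.3, 0, 1, 0, 0, 0, 1.9, -3.3, 0, 1, 0, 0, 0, 1.7, -3, 0, 1, 0, 0, 0, 1.4, -2.4, 0, 1, 0, 0, 0, 0.8, -1.4, 0, 1, 0, 0, 0, 0, 0, 0, 1, 0, 0, 0, 0, 0, 0, 1]
}}

```text
time: 25.03
position: [0.6749, 0.0127, 0.2078]
tool_rot: [1.0, -0.001, -0.002, -0.001]
ft_force: [-1.3, 0.3, -0.2]
grip_width: 0.087
grip_force: 0.0
```

```bash
python3 - <<'E'
from h import *;st()
from rig import robot
c=robot.camera('wrist');show(c,'blue',.064,100);cv2.imwrite('pics/w12.png',c['image'][:,:,::-1])
E
```

```text
t 25.03 p [0.6749 0.0127 0.2078] th -0.002 tilt [-0.0045  0.0016] F [-1.3  0.3 -0.2] M [0.07 0.08 0.01] w 0.087 g 0.0 q [-0.15  0.6   1.29  0.    1.26  1.43]
blue 645 px [538.5 217.2] xy [ 0.6335 -0.2143] size [0.124 0.042] ang -1.19
blue 952 px [315.5 173. ] xy [0.681  0.0153] size [0.032 0.037] ang -3.131
```

{"api": "send_rows", "payload": {
  "increments": [0, 0, 0, 0.5, 0.2, -2, 1, 0, 0, 0, 0, 0, -3, 1, 0, 0, 0, 0, 0, -3, 1, 0, 0, 0, 0, 0, -3, 1, 0, 0, 0, 0, 0, -2.5, 1, 0, 0, 0, 0, 0, -1.5, 1, 0, 0, 0, 0, 0, -1, 1, 0, 0, 0, 0, 0, -0.5, 1, 0, 0, 0, 0, 0, 0, 1, 0, 0, 0, 0, 0, 0, 1]
}}

```text
time: 25.92
position: [0.6816, 0.0153, 0.046]
tool_rot: [1.0, 0.0, 0.001, 0.0]
ft_force: [0.2, 0.5, -0.6]
grip_width: 0.0867
grip_force: 0.0
```

```bash
python3 - <<'E'
from h import *;st()
from rig import robot
c=robot.camera('wrist');show(c,'blue',.064,100);tips(c)
E
```

```text
t 25.92 p [0.6816 0.0153 0.046 ] th 0.001 tilt [ 0.0013 -0.    ] F [ 0.2  0.5 -0.6] M [-0.01 -0.05  0.03] w 0.0867 g 0.0 q [-0.14  0.79  1.39  0.    0.95  1.43]
blue 3505 px [317.5 249.5] xy [0.6848 0.0153] size [0.033 0.041] ang -3.115
tip [0.6913 0.0596 0.0636]
tip [ 0.6908 -0.0313  0.0625]
```

{"api": "send_rows", "payload": {
  "increments": [0, 0, 0, 0, 0, -1, 1, 0, 0, 0, 0, 0, -0.7, 1, 0, 0, 0, 0, 0, -0.3, 1, 0, 0, 0, 0, 0, 0, 1, 0, 0, 0, 0, 0, 0, 0, 0, 0, 0, 0, 0, 0, 0, 0, 0, 0, 0, 0, 0, 0, 0, 0, 0, 0, 0, 0, 0, 0, 0, 0, 0, 0, 0, 0, 0, 0, 0, 0, 0, 0, 0, 0, 0, 0, 0, 0, 0, 0, 0, 0, 0, 0, 0, 0, 0, 0, 0, 0, 0, 0, 0, 0, 0, 0, 0, 0, 0, 0, 0, 0, 0, 0, 0, 0, 0, 0],
  "newtons": 14
}}

```text
time: 27.22
position: [0.6812, 0.0147, 0.0251]
tool_rot: [1.0, -0.0, 0.0, -0.0]
ft_force: [-0.1, 0.6, -0.6]
grip_width: 0.0354
grip_force: 14.0
```

{"api": "send_rows", "payload": {
  "increments": [0, 0, 0, 0, 0, 0.5, 0, 0, 0, 0, 0, 0, 1, 0, 0, 0, 0, 0, 0, 2, 0, 0, 0, 0, 0, 0, 3, 0, 0, 0, 0, 0, 0, 3, 0, 0, 0, 0, 0, 0, 2, 0, 0, 0, 0, 0, 0, 1, 0, 0, 0, 0, 0, 0, 0, 0]
}}

```text
time: 27.88
position: [0.6832, 0.0142, 0.1539]
tool_rot: [1.0, -0.0, 0.003, 0.001]
ft_force: [-0.1, -0.4, -0.8]
grip_width: 0.0353
grip_force: 14.0
```

```bash
python3 -c "
from h import *;st()"
```

```text
t 27.88 p [0.6832 0.0142 0.1539] th -0.0 tilt [ 0.0067 -0.001 ] F [-0.1 -0.4 -0.8] M [0.02 0.   0.01] w 0.0353 g 14.0 q [-0.14  0.66  1.33 -0.    1.15  1.43]
```

{"api": "send_rows", "payload": {
  "increments": [0, 0, 0, -0.4, 1.5, 0, 0, 0, 0, 0, -0.8, 2.7, 0, 0, 0, 0, 0, -0.9, 3.2, 0, 0, 0, 0, 0, -0.9, 3.2, 0, 0, 0, 0, 0, -0.9, 3.2, 0, 0, 0, 0, 0, -0.9, 3.2, 0, 0, 0, 0, 0, -0.9, 3.2, 0, 0, 0, 0, 0, -0.9, 3.2, 0, 0, 0, 0, 0, -0.7, 2.7, 0, 0, 0, 0, 0, -0.5, 1.6, 0, 0, 0, 0, 0, 0, 0.5, 0, 0, 0, 0, 0, 0, 0, 0, 0, 0, 0, 0, 0, 0, 0, 0]
}}

```text
time: 28.97
position: [0.6024, 0.2961, 0.1487]
tool_rot: [1.0, 0.0, -0.001, 0.001]
ft_force: [-0.5, -0.6, -1.5]
grip_width: 0.0353
grip_force: 14.0
```

```bash
python3 -c "
from h import *;st()"
```

```text
t 28.97 p [0.6024 0.2961 0.1487] th 0.0 tilt [-0.0022 -0.0014] F [-0.5 -0.6 -1.5] M [-0.01 -0.03 -0.02] w 0.0353 g 14.0 q [ 0.29  0.65  1.36 -0.    1.13  1.86]
```

{"api": "send_rows", "payload": {
  "increments": [0, 0, 0, 0, 0.2, -1, 0, 0, 0, 0, 0, 0, -2, 0, 0, 0, 0, 0, 0, -2.5, 0, 0, 0, 0, 0, 0, -2, 0, 0, 0, 0, 0, 0, -1.2, 0, 0, 0, 0, 0, 0, -0.8, 0, 0, 0, 0, 0, 0, -0.4, 0, 0, 0, 0, 0, 0, -0.3, 0, 0, 0, 0, 0, 0, 0, 0, 0, 0, 0, 0, 0, 0, 0, 0, 0, 0, 0, 0, 0, 0]
}}

```text
time: 29.88
position: [0.604, 0.2989, 0.0492]
tool_rot: [1.0, -0.0, 0.001, -0.0]
ft_force: [0.9, -0.7, -1.0]
grip_width: 0.0352
grip_force: 14.0
```

```bash
cat >> h.py <<'E'
def lid(c):
    R=c['R'];C=-R.T@c['t']
    for v in(250,258,265):
        a=cast(c,[(318,v)],0)[0]-C;a/=(R@a)[2];print("lid",np.round(C+a*c['range_z'][v,318],4))
E
python3 -c "
from h import *;st()
from rig import robot
lid(robot.camera('wrist'))"
```

```text
t 29.88 p [0.604  0.2989 0.0492] th -0.0 tilt [0.0022 0.0006] F [ 0.9 -0.7 -1. ] M [ 0.09  0.   -0.01] w 0.0352 g 14.0 q [ 0.29  0.78  1.42 -0.    0.94  1.86]
lid [0.6168 0.2985 0.0873]
lid [0.6127 0.2986 0.0873]
lid [0.6085 0.2986 0.0865]
```

{"api": "send_rows", "payload": {
  "increments": [0, 0, 0, 0, 0, -0.3, 0, 0, 0, 0, 0, 0, -0.3, 0, 0, 0, 0, 0, 0, -0.15, 0, 0, 0, 0, 0, 0, -0.1, 0, 0, 0, 0, 0, 0, 0, 0, 0, 0, 0, 0, 0, 0, 0]
}}

```text
time: 30.43
position: [0.6031, 0.2986, 0.0394]
tool_rot: [1.0, -0.0, -0.0, 0.0]
ft_force: [-0.7, -0.5, -0.7]
grip_width: 0.0354
grip_force: 14.0
```

```bash
python3 -c "
from h import *;st()
from rig import robot
lid(robot.camera('wrist'))"
```

```text
t 30.43 p [0.6031 0.2986 0.0394] th -0.0 tilt [-0.0001 -0.0001] F [-0.7 -0.5 -0.7] M [-0.    0.02 -0.01] w 0.0354 g 14.0 q [ 0.29  0.79  1.42 -0.    0.93  1.86]
lid [0.6158 0.2983 0.0771]
lid [0.6121 0.2983 0.078 ]
lid [0.609  0.2983 0.079 ]
```

{"api": "send_rows", "payload": {
  "increments": [0, 0, 0, 0, 0, 0, 0.65, 0, 0, 0, 0, 0, 0, 0.65, 0, 0, 0, 0, 0, 0, 0.65, 0, 0, 0, 0, 0, 0, 0.65, 0, 0, 0, 0, 0, 0, 0.65, 0, 0, 0, 0, 0, 0.5, 0.65, 0, 0, 0, 0, 0, 1.5, 0.65, 0, 0, 0, 0, 0, 3, 0.65, 0, 0, 0, 0, 0, 4, 0.65, 0, 0, 0, 0, 0, 4, 0.65, 0, 0, 0, 0, 0, 3, 0.65, 0, 0, 0, 0, 0, 2, 0.65, 0, 0, 0, -1, 0, 1, 0.65, 0, 0, 0, -2, 0, 1, 0.65, 0, 0, 0, -3, 0, 0, 0.65, 0, 0, 0, -3, 0, 0, 0.65, 0, 0, 0, -1, 0, 0, 0.65, 0, 0, 0, 0, 0, 0, 0.65, 0, 0, 0, 0, 0, 0, 0.65]
}}

```text
time: 32.07
position: [0.503, 0.2987, 0.2394]
tool_rot: [1.0, 0.0, 0.0, 0.0]
ft_force: [0.1, -0.3, -0.3]
grip_width: 0.0563
grip_force: 0.0
```

```bash
python3 - <<'E'
from h import *;st()
from rig import robot
c=robot.camera('wrist');np.savez('w13.npz',**c);show(c,'blue',.078,100);cv2.imwrite('pics/w13.png',c['image'][:,:,::-1])
show(c,'yellow',.041,100)
c=robot.camera('top');show(c,'blue',.107,100);show(c,'orange',.064)
E
```

```text
t 32.07 p [0.503  0.2987 0.2394] th 0.0 tilt [ 0.0005 -0.0001] F [ 0.1 -0.3 -0.3] M [ 0.05 -0.02 -0.02] w 0.0563 g 0.0 q [ 0.35  0.44  1.5  -0.    1.21  1.92]
blue 857 px [324. 164.] xy [0.5153 0.2923] size [0.033 0.036] ang -3.122
blue 1023 px [318.5  77.5] xy [0.6   0.298] size [0.033 0.033] ang -3.125
yellow 687 px [324.  209.5] xy [0.4516 0.2914] size [0.05  0.024] ang -1.571
yellow 1060 px [312.5  12. ] xy [0.6633 0.304 ] size [0.051 0.021] ang -1.571
blue 223 px [543.1 239.6] xy [ 0.4398 -0.854 ] size [0.027 0.245] ang -2.476
blue 194 px [395.5 216.6] xy [ 0.5398 -0.2841] size [0.058 0.076] ang -1.689
blue 1716 px [458. 223.] xy [ 0.5108 -0.5202] size [0.125 0.222] ang -2.996
blue 878 px [434.  141.5] xy [ 0.8226 -0.441 ] size [0.117 0.121] ang 3.092
orange 88 px [337. 209.] xy [ 0.5748 -0.0673] size [0.038 0.038] ang 3.121
orange 1490 px [487.6 144.3] xy [ 0.8185 -0.6657] size [0.254 0.105] ang -1.47
```

View pics/w13.png

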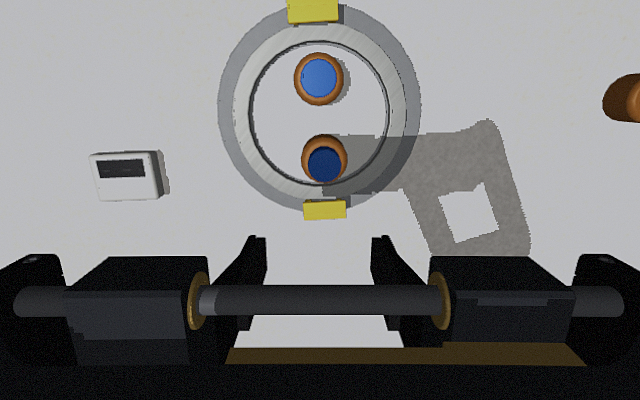

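The wrist view shows both blue pots upright inside the ring at (324,164) and (319,77), the hooks at (324,210) and (313,12), and the orange pot untouched at right. Now for the cover.

{"api": "send_rows", "payload": {
  "increments": [0, 0, 0, 0.2, -1.5, 0, 0.8, 0, 0, 0.05, 0.2, -3, 0, 0.8, 0, 0, 0.05, 0.2, -3.5, 0, 0.8, 0, 0, 0.05, 0.2, -3.5, 0, 0.8, 0, 0, 0.05, 0.2, -3.5, 0, 0.8, 0, 0, 0.05, 0.2, -3.5, 0, 0.8, 0, 0, 0.05, 0.2, -3.5, 0, 0.8, 0, 0, 0.05, 0.2, -3.5, 0, 0.8, 0, 0, 0.05, 0.2, -3.5, 0, 0.8, 0, 0, 0.05, 0.2, -3.5, 0, 0.8, 0, 0, 0.05, 0.2, -3.5, 0, 0.8, 0, 0, 0.05, 0.2, -3.5, 0, 0.8, 0, 0, 0.05, 0.2, -3.5, 0, 0.8, 0, 0, 0.05, 0.2, -3.5, 0, 0.8, 0, 0, 0.05, 0.2, -3.5, 0, 0.8, 0, 0, 0.05, 0.2, -3.5, 0, 0.8, 0, 0, 0.05, 0.2, -3, 0, 0.8, 0, 0, 0.04, 0.2, -1.6, 0, 0.8, 0, 0, 0, 0, 0, 0, 0.8, 0, 0, 0, 0, 0, 0, 0.8]
}}

```text
time: 33.83
position: [0.5394, -0.284, 0.2387]
tool_rot: [0.914, 0.406, 0.0, -0.0]
ft_force: [0.2, 0.7, 1.1]
grip_width: 0.0699
grip_force: 0.0
```

```bash
python3 - <<'E'
from h import *;st()
from rig import robot
c=robot.camera('wrist');np.savez('w14.npz',**c)
cv2.imwrite('pics/w14.png',c['image'][:,:,::-1])
E
```

```text
t 33.83 p [ 0.5394 -0.284   0.2387] th 0.836 tilt [-0.0003  0.0008] F [0.2 0.7 1.1] M [-0.03 -0.02 -0.01] w 0.0699 g 0.0 q [-0.67  0.47  1.43  0.    1.24  0.07]
```

View pics/w14.png

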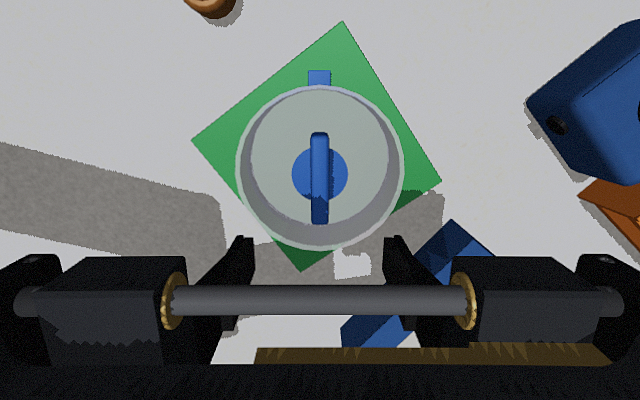

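The wrist view shows the bar running from (319,132) to (320,223), in line with the tool, with one lug at (319,77) and the cover centred on the mat.

```bash
python3 - <<'E'
from h import *
c=dict(np.load('w14.npz'))
P=cast(c,[[319,133],[320,223]],.111);print(P,P.mean(0),np.hypot(*(P[0]-P[1])[:2]),np.arctan2(*(P[0]-P[1])[1::-1]))
E
```

```text
[[ 0.57193134 -0.24906784  0.111     ]
 [ 0.51335581 -0.31535746  0.111     ]] [ 0.54264358 -0.28221265  0.111     ] 0.0884613229762707 0.8470990989831968
```

{"api": "send_rows", "payload": {
  "increments": [0, 0, 0.01, 0.3, 0.2, -2, 0.8, 0, 0, 0, 0, 0, -3, 0.8, 0, 0, 0, 0, 0, -3, 0.8, 0, 0, 0, 0, 0, -3, 0.8, 0, 0, 0, 0, 0, -2.5, 0.8, 0, 0, 0, 0, 0, -1.5, 0.8, 0, 0, 0, 0, 0, -1, 0.8, 0, 0, 0, 0, 0, -0.5, 0.8, 0, 0, 0, 0, 0, 0, 0.8, 0, 0, 0, 0, 0, 0, 0.8],
  "newtons": 50
}}

```text
time: 34.72
position: [0.5429, -0.2803, 0.0754]
tool_rot: [0.911, 0.412, 0.0, 0.001]
ft_force: [0.5, 0.5, 0.8]
grip_width: 0.0697
grip_force: 0.0
```

```bash
python3 -c "
from h import *;st()"
```

```text
t 34.72 p [ 0.5429 -0.2803  0.0754] th 0.85 tilt [ 0.0012 -0.0008] F [0.5 0.5 0.8] M [ 0.04 -0.03 -0.01] w 0.0697 g 0.0 q [-0.66  0.68  1.58  0.    0.89  0.06]
```

{"api": "send_rows", "payload": {
  "increments": [0, 0, 0, 0, -0.1, -0.4, 0.8, 0, 0, 0, 0, 0, -0.2, 0.8, 0, 0, 0, 0, 0, 0, 0.8, 0, 0, 0, 0, 0, 0, 0, 0, 0, 0, 0, 0, 0, 0, 0, 0, 0, 0, 0, 0, 0, 0, 0, 0, 0, 0, 0, 0, 0, 0, 0, 0, 0, 0, 0, 0, 0, 0, 0, 0, 0, 0, 0, 0, 0, 0, 0, 0, 0, 0, 0, 0, 0, 0, 0, 0, 0, 0, 0, 0, 0, 0, 0, 0, 0, 0, 0, 0, 0, 0, 0, 0, 0, 0, 0, 0, 0]
}}

```text
time: 35.88
position: [0.5423, -0.2815, 0.0686]
tool_rot: [0.911, 0.412, 0.0, 0.0]
ft_force: [0.6, -0.2, -0.4]
grip_width: 0.0178
grip_force: 50.0
```

```bash
python3 -c "
from h import *;st()"
```

```text
t 35.88 p [ 0.5423 -0.2815  0.0686] th 0.85 tilt [ 0.0003 -0.0002] F [ 0.6 -0.2 -0.4] M [-0.02 -0.06  0.02] w 0.0178 g 50.0 q [-0.66  0.69  1.58  0.    0.88  0.06]
```

{"api": "send_rows", "payload": {
  "increments": [0, 0, 0, 0, 0, 0.5, 0, 0, 0, 0, 0, 0, 1, 0, 0, 0, 0, 0, 0, 2, 0, 0, 0, 0, 0, 0, 3, 0, 0, 0, 0, 0, 0, 3, 0, 0, 0, 0, 0, 0, 3, 0, 0, 0, 0, 0, 0, 1.5, 0, 0, 0, 0, 0, 0, 0.5, 0, 0, 0, 0, 0, 0, 0, 0]
}}

```text
time: 36.63
position: [0.5426, -0.2817, 0.2155]
tool_rot: [0.911, 0.412, 0.001, 0.001]
ft_force: [-0.3, 0.1, -3.3]
grip_width: 0.0172
grip_force: 50.0
```

{"api": "send_rows", "payload": {
  "increments": [0, 0, 0, 0.1, 1, 0, 0, 0, 0, 0, 0.1, 2, 0, 0, 0, 0, 0, 0.1, 3, 0, 0, 0, 0, 0, 0.1, 3.5, 0, 0, 0, 0, 0, 0.1, 3.5, 0, 0, 0, 0, 0, 0.1, 3.5, 0, 0, 0, 0, 0, 0.1, 3.5, 0, 0, 0, 0, 0, 0.1, 3.5, 0, 0, 0, 0, 0, 0.1, 3.5, 0, 0, 0, 0, 0, 0.1, 3.5, 0, 0, 0, 0, 0, 0.1, 3.5, 0, 0, 0, 0, 0, 0.1, 3.5, 0, 0, 0, 0, 0, 0.1, 3.5, 0, 0, 0, 0, 0, 0.1, 3.5, 0, 0, 0, 0, 0, 0.1, 3.5, 0, 0, 0, 0, 0, 0.1, 3.5, 0, 0, 0, 0, 0, 0, 3, 0, 0, 0, 0, 0, 0, 2, 0, 0, 0, 0, 0, 0, 1, 0, 0, 0, 0, 0, 0, 0, 0, 0]
}}

```text
time: 38.3
position: [0.5561, 0.2957, 0.2114]
tool_rot: [0.91, 0.414, -0.002, -0.001]
ft_force: [-0.2, 0.2, -2.4]
grip_width: 0.0176
grip_force: 50.0
```

```bash
python3 -c "
from h import *;st()
from rig import robot
c=robot.camera('wrist');show(c,'yellow',.041,50);show(c,'blue',.2,100);cv2.imwrite('pics/w15.png',c['image'][:,:,::-1])"
```

```text
t 38.3 p [0.5561 0.2957 0.2114] th 0.853 tilt [-0.0039 -0.0006] F [-0.2  0.2 -2.4] M [-0.08 -0.13 -0.  ] w 0.0176 g 50.0 q [0.31 0.53 1.41 0.   1.21 1.03]
yellow 887 px [393.9  94.6] xy [0.6658 0.3063] size [0.023 0.053] ang -1.513
yellow 11771 px [575.9 121.8] xy [0.7875 0.1634] size [0.092 0.129] ang -1.547
blue 1038 px [318.  330.5] xy [0.5078 0.2406] size [0.023 0.025] ang -2.275
blue 5769 px [322.1 235.5] xy [0.5566 0.2923] size [0.066 0.061] ang 0.198
blue 937 px [319.  72.] xy [0.6179 0.3655] size [0.02  0.013] ang -0.719
```

View pics/w15.png

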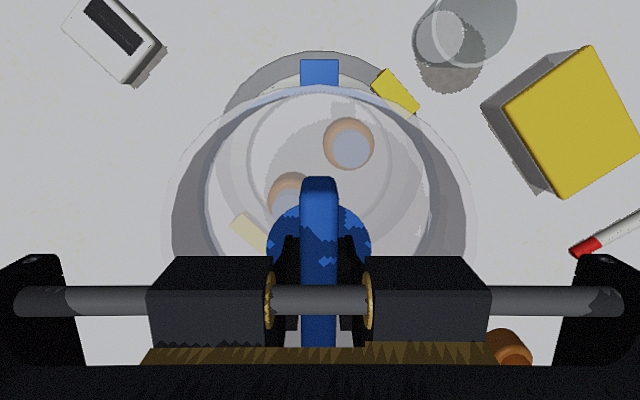

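The wrist view shows the cover hanging level over the jar. Its front lug at (319,72) is well anticlockwise of the hook at (394,95), and both pots stand inside, seen through the cover.

{"api": "send_rows", "payload": {
  "increments": [0, 0, 0, 0.3, 0.1, -1, 0, 0, 0, 0, 0, 0, -2, 0, 0, 0, 0, 0, 0, -2, 0, 0, 0, 0, 0, 0, -2, 0, 0, 0, 0, 0, 0, -1.5, 0, 0, 0, 0, 0, 0, -1.2, 0, 0, 0, 0, 0, 0, -0.8, 0, 0, 0, 0, 0, 0, -0.5, 0, 0, 0, 0, 0, 0, 0, 0, 0, 0, 0, 0, 0, 0, 0]
}}

```text
time: 39.18
position: [0.5617, 0.2944, 0.1039]
tool_rot: [0.911, 0.412, 0.0, 0.0]
ft_force: [0.1, 0.4, -3.3]
grip_width: 0.0176
grip_force: 50.0
```

```bash
python3 -c "
from h import *;st()"
```

```text
t 39.18 p [0.5617 0.2944 0.1039] th 0.849 tilt [0.0007 0.0002] F [ 0.1  0.4 -3.3] M [ 0.01 -0.06 -0.  ] w 0.0176 g 50.0 q [ 0.31  0.66  1.5  -0.    0.98  1.03]
```

{"api": "send_rows", "payload": {
  "increments": [0, 0, 0, -0.2, 0.2, -0.3, 0, 0, 0, 0, 0, 0, -0.3, 0, 0, 0, 0, 0, 0, -0.3, 0, 0, 0, 0, 0, 0, -0.2, 0, 0, 0, 0, 0, 0, -0.1, 0, 0, 0, 0, 0, 0, 0, 0, 0, 0, 0, 0, 0, 0, 0]
}}

```text
time: 39.77
position: [0.5592, 0.2966, 0.0915]
tool_rot: [0.911, 0.412, -0.0, -0.0]
ft_force: [0.2, -0.5, -4.9]
grip_width: 0.0174
grip_force: 50.0
```

```bash
python3 -c "
from h import *;st()"
```

```text
t 39.77 p [0.5592 0.2966 0.0915] th 0.85 tilt [-0.  0.] F [ 0.2 -0.5 -4.9] M [-0.02 -0.04  0.01] w 0.0174 g 50.0 q [0.31 0.68 1.51 0.   0.96 1.03]
```

Position matches. Pushing down 9 mm.

{"api": "send_rows", "payload": {
  "increments": [0, 0, 0, 0, 0, -0.2, 0, 0, 0, 0, 0, 0, -0.2, 0, 0, 0, 0, 0, 0, -0.2, 0, 0, 0, 0, 0, 0, -0.2, 0, 0, 0, 0, 0, 0, -0.1, 0, 0, 0, 0, 0, 0, 0, 0, 0, 0, 0, 0, 0, 0, 0]
}}

```text
time: 40.35
position: [0.5598, 0.2968, 0.0835]
tool_rot: [0.911, 0.412, 0.001, 0.0]
ft_force: [-0.1, -0.3, 6.5]
grip_width: 0.0176
grip_force: 50.0
```

```bash
python3 -c "
from h import *;st()"
```

```text
t 40.35 p [0.5598 0.2968 0.0835] th 0.85 tilt [0.0016 0.0005] F [-0.1 -0.3  6.5] M [-0.06  0.35  0.03] w 0.0176 g 50.0 q [0.31 0.69 1.51 0.   0.94 1.03]
```

{"api": "send_rows", "payload": {
  "increments": [0, 0, 0, 0, 0, -0.1, 0, 0, 0, -0.04, 0, 0, 0, 0, 0, 0, -0.04, 0, 0, 0, 0, 0, 0, -0.04, 0, 0, 0, 0, 0, 0, -0.04, 0, 0, 0, 0, 0, 0, -0.04, 0, 0, 0, 0, 0, 0, -0.04, 0, 0, 0, 0, 0, 0, -0.04, 0, 0, 0, 0, 0, 0, -0.04, 0, 0, 0, 0, 0, 0, -0.04, 0, 0, 0, 0, 0, 0, -0.04, 0, 0, 0, 0, 0, 0, -0.04, 0, 0, 0, 0, 0, 0, -0.04, 0, 0, 0, 0, 0, 0, -0.04, 0, 0, 0, 0, 0, 0, -0.04, 0, 0, 0, 0, 0, 0, -0.04, 0, 0, 0, 0, 0, 0, -0.04, 0, 0, 0, 0, 0, 0, 0, 0, 0, 0, 0]
}}

```text
time: 41.85
position: [0.559, 0.2964, 0.0825]
tool_rot: [0.995, 0.104, -0.0, 0.0]
ft_force: [-2.1, -1.3, 5.7]
grip_width: 0.0177
grip_force: 50.0
```

```bash
python3 -c "
from h import *;st()"
```

```text
t 41.85 p [0.559  0.2964 0.0825] th 0.209 tilt [-0.0002 -0.0002] F [-2.1 -1.3  5.7] M [-0.14  0.58  0.05] w 0.0177 g 50.0 q [ 0.31  0.69  1.51 -0.    0.94  1.67]
```

Depth 8 mm, torque low. The rest is −0.15 rad.

{"api": "send_rows", "payload": {
  "increments": [0, 0, -0.03, 0, 0, 0, 0, 0, 0, -0.03, 0, 0, 0, 0, 0, 0, -0.03, 0, 0, 0, 0, 0, 0, -0.03, 0, 0, 0, 0, 0, 0, -0.03, 0, 0, 0, 0, 0, 0, 0, 0, 0, 0, 0, 0, 0, 0, 0, 0, 0, 0]
}}

```text
time: 42.43
position: [0.5587, 0.2964, 0.0824]
tool_rot: [1.0, 0.03, -0.0, 0.0]
ft_force: [-2.8, -1.0, 6.3]
grip_width: 0.0178
grip_force: 50.0
```

```bash
python3 -c "
from h import *;st()"
```

```text
t 42.43 p [0.5587 0.2964 0.0824] th 0.06 tilt [-0.0007 -0.0003] F [-2.8 -1.   6.3] M [-0.17  0.57 -0.01] w 0.0178 g 50.0 q [ 0.31  0.69  1.51 -0.    0.94  1.82]
```

{"api": "send_rows", "payload": {
  "increments": [0, 0, 0, 0, 0, 0.2, 0, 0, 0, 0, 0, 0, 0.2, 0, 0, 0, 0, 0, 0, 0.2, 0, 0, 0, 0, 0, 0, 0.2, 0, 0, 0, 0, 0, 0, 0, 0, 0, 0, 0, 0, 0, 0, 0]
}}

```text
time: 42.93
position: [0.5587, 0.2964, 0.0895]
tool_rot: [1.0, 0.03, -0.0, 0.0]
ft_force: [-2.6, -0.9, 2.8]
grip_width: 0.0177
grip_force: 50.0
```

```bash
python3 -c "
from h import *;st()"
```

```text
t 42.93 p [0.5587 0.2964 0.0895] th 0.06 tilt [-0.0009 -0.0003] F [-2.6 -0.9  2.8] M [-0.09  0.57 -0.02] w 0.0177 g 50.0 q [0.31 0.68 1.51 0.   0.95 1.82]
```

{"api": "send_rows", "payload": {
  "increments": [0, 0, 0, 0, 0, 0.1, 0, 0, 0, 0, 0, 0, 0, 0, 0, 0, 0, 0, 0, 0, 0.8, 0, 0, 0, 0, 0, 0, 0.8, 0, 0, 0, 0, 0, 0, 0.8, 0, 0, 0, 0, 0, 0, 0.8, 0, 0, 0, 0, 0, 0, 0.8, 0, 0, 0, 0, 0, 0, 0.8, 0, 0, 0, 0, 0, 0, 0.8, 0, 0, 0, 0, 0, 0, 0.8, 0, 0, 0, 0, 0, 1, 0.8, 0, 0, 0, 0, 0, 2, 0.8, 0, 0, 0, 0, 0, 3, 0.8, 0, 0, 0, 0, 0, 3, 0.8, 0, 0, 0, 0, 0, 3, 0.8, 0, 0, 0, 0, 0, 2, 0.8, 0, 0, 0, 0, 0, 0, 0.8]
}}

```text
time: 44.35
position: [0.5625, 0.2978, 0.2372]
tool_rot: [1.0, 0.03, 0.006, -0.002]
ft_force: [1.5, 0.8, 0.6]
grip_width: 0.0696
grip_force: 0.0
```

```bash
python3 - <<'E'
from h import *;st()
from rig import robot
c=robot.camera('wrist');show(c,'yellow',.041,50);np.savez('w16.npz',**c);d=robot.camera('scene');show(d,'orange',.064)
cv2.imwrite('pics/w16.png',np.vstack([c['image'][:260],cv2.resize(d['image'][110:250,200:480],(640,320))])[:,:,::-1])
show(c,'blue',.133,100)
E
```

```text
t 44.35 p [0.5625 0.2978 0.2372] th 0.06 tilt [0.0117 0.0038] F [1.5 0.8 0.6] M [ 0.03 -0.08  0.03] w 0.0696 g 0.0 q [0.31 0.51 1.38 0.   1.25 1.82]
yellow 747 px [318.  74.] xy [0.6665 0.3045] size [0.051 0.022] ang -1.512
yellow 868 px [464.5   6. ] xy [0.7377 0.1621] size [0.127 0.011] ang -1.523
orange 3651 px [103.4 358.3] xy [ 0.8107 -0.6697] size [0.261 0.108] ang 1.681
orange 44 px [293. 210.] xy [ 0.5817 -0.0681] size [0.024 0.026] ang -0.468
blue 3253 px [317.6 193.3] xy [0.5612 0.2983] size [0.085 0.05 ] ang -0.375
blue 194 px [320.5  91. ] xy [0.648 0.301] size [0.019 0.008] ang -1.512
```

View pics/w16.png

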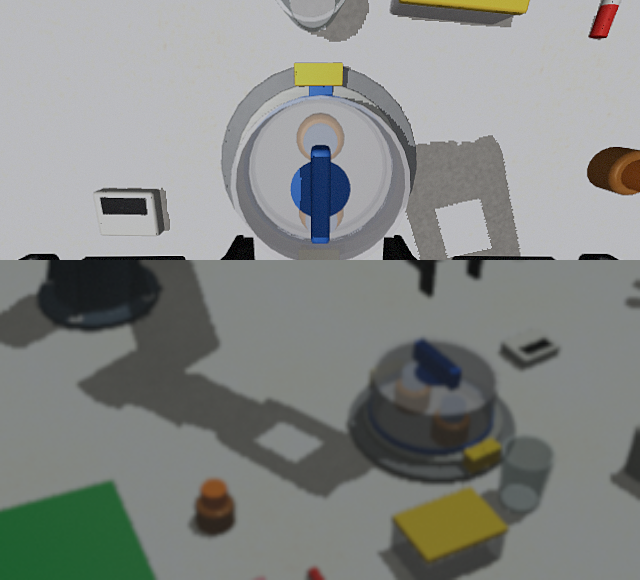

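The picture shows the cover seated with its front lug (320,91) under the hook (318,74), both pots upright inside, and the orange pot in place. I'll check the lug angle before handing in.

```bash
python3 - <<'E'
from h import *;st()
for n in('w1.npz','w16.npz'):
    c=dict(np.load(n));m=mask(c,'blue');y=mask(c,'yellow')
    vs=[v for v in range(60,110) if (m[v,280:350]>0).sum()>8]
    l=[];
    for v in vs:
        u=280+np.where(m[v,280:350])[0];l.append((u.min(),u.max(),v))
    yy=[b for a,b,k in blobs(c,'yellow',300) if b[0][0]<400][0]
    print(n,l[:8])
    P=cast(c,[((l[2][0]+l[2][1])/2,l[2][2])],.033)[0]
    L=cast(c,[(l[2][0],l[2][2]),(l[2][1],l[2][2])],.033)
    H=cast(c,[yy[0]],.041)[0]
    print("lug",P[:2],L[:,1],"hook",H[:2],"ang lug",np.arctan2(P[1]-.297,P[0]-.5585),"hook",np.arctan2(H[1]-.297,H[0]-.5585))
E
```

```text
t 44.45 p [0.5595 0.2967 0.232 ] th 0.06 tilt [0.0025 0.0008] F [ 0.1 -0.1 -0.1] M [ 0.06  0.07 -0.  ] w 0.0696 g 0.0 q [ 0.31  0.51  1.38 -0.    1.24  1.82]
w1.npz [(np.int64(300), np.int64(324), 77), (np.int64(300), np.int64(324), 78), (np.int64(300), np.int64(324), 79), (np.int64(300), np.int64(324), 80), (np.int64(300), np.int64(324), 81), (np.int64(300), np.int64(324), 82)]
lug [0.65253751 0.303315  ] [0.31573842 0.29088984] hook [0.66627332 0.30444486] ang lug 0.06705339152209867 hook 0.06896927323115316
w16.npz [(np.int64(309), np.int64(332), 86), (np.int64(309), np.int64(332), 87), (np.int64(309), np.int64(332), 88), (np.int64(309), np.int64(332), 89), (np.int64(309), np.int64(332), 90), (np.int64(309), np.int64(332), 91), (np.int64(309), np.int64(331), 92), (np.int64(309), np.int64(331), 93)]
lug [0.652769  0.3009356] [0.31355855 0.28831535] hook [0.66646127 0.30446107] ang lug 0.04172433669404742 hook 0.06899910304103218
```

```bash
python3 - <<'E'
from h import *
from rig import robot
for n in('w1.npz','w16.npz','now'):
    c=dict(np.load(n)) if n!='now' else robot.camera('wrist')
    h=cv2.cvtColor(np.ascontiguousarray(c['image']),cv2.COLOR_RGB2HSV)
    R=c['R'];C=-R.T@c['t'];vv,uu=np.mgrid[120:250,250:390]
    a=cast(c,np.c_[uu.ravel(),vv.ravel()],0)-C;a/=(a@R[2])[:,None]
    P=C+a*c['range_z'][vv,uu].ravel()[:,None]
    m=(mask(c,'blue')[vv,uu].ravel()>0)&(P[:,2]>.125)&(P[:,2]<.15);Q=P[m]
    b=cv2.minAreaRect((Q[:,:2]*1e3).astype(np.float32));vx,vy,x0,y0=cv2.fitLine(Q[:,:2].astype(np.float32),cv2.DIST_L2,0,.01,.01).ravel()
    print(n,m.sum(),"z",np.round(np.percentile(Q[:,2],[20,50,80]),4),"centre",b[0],b[1],"ang",np.arctan2(vy,vx))
E
```

```text
w1.npz 2071 z [0.1309 0.1318 0.1325] centre (559.1624755859375, 297.6533508300781) (87.83856964111328, 17.963855743408203) ang 0.056940474
w16.npz 1785 z [0.131  0.1318 0.1325] centre (556.1583862304688, 295.2764892578125) (88.4785385131836, 17.47294044494629) ang 0.053034768
now 1895 z [0.1309 0.1318 0.1325] centre (556.2383422851562, 295.554931640625) (88.43651580810547, 17.912384033203125) ang 0.053322706
```

The bar's angle (0.053 against 0.057 rad) and height (0.132 m) match the start, so the lugs are caught with the ring up. Handing in.

```bash
python3 -c "
from rig import robot
print(robot.hand_in())"
```

```text
the job is handed in; nothing more can be done
None
```

I handed the job in: both blue-lidded pots stand upright in the jar, the cover is back on with its lugs caught in the hooks (about 3 mm off its starting position, at the same height and angle), and the orange pot is untouched; hand-in returned no score.

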